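Shelve the tall jar and hold the telescopic guard rail out in front of it

ROBOT

A 6-joint arm with a two-finger parallel gripper is mounted at the origin on the work surface. World frame = base frame: x ahead of the robot, y to its left, z up, the work surface at z = 0. Lengths are in m, angles in degrees, forces in N, time in s.
With the tool pointing down it reaches from about 0.35 to 0.875 m from the base axis. Payload 4.2 kg.
Tool frame: the origin (TCP) lies at the very end of the fingers, on their centre line; the grasp point (between the pads) lies 19 mm behind it (tcp_to_grasp is the z of the grasp point in the tool frame, in m); z points along the fingers, y is the direction in which the jaws open and shut (so a half turn about z gives the same grasp; the last joint's range is limited). The gripper opens to 87 mm and grips with 3 to 60 N. Pads are 19 mm wide; open, the fingers measure 117 mm over their backs; the gripper's body (75 mm by 190 mm) begins 51 mm behind the grasp point.
Start: joints at [83.572, 22.042, 0.453, 0, -68.411, -14.817], TCP at [0.226, 0.583, 0.223] pointing down, gripper open.
Joint ranges: [-179.83, 179.83], [-69.29, 118.12], [-61.27, 80.66], [-181.25, 117.63], [-171.15, -9.14], [-177.46, 177.46]. Speed limits (degrees/s): [159.86, 159.86, 180, 180, 180, 180].

INTERFACE

Orientations are given as a 3x3 rotation matrix whose columns are the frame's x, y, z axes.
In Python, from station import sense, capture, camera_params, finish_job, tcp_to_grasp gives the robot as it stands.
- The arm moves only by the shell command python3 -m inch 'ROWS'. ROWS is JSON, a list of rows, each an object of numbers: "jaw": the closure in counts, from 0 (fully open) to 255 (shut); "x", "y", "z": the shift along the world's x, y, z normalised to -1 to 1, where 1 is 0.06 m; "ax", "ay", "az": the turn, a rotation vector about the world's x, y, z normalised to -1 to 1, where 1 is 10 degrees. A call has 1 to 12 rows; each row shifts and turns the pose as measured when the row begins; what a row does not reach is not made up. A row lasts 1/8 s, in which the tool goes at most 62.5 mm and 10.7 degrees, less where a joint would pass 70% of its speed; a pose out of reach is approached as far as the arm can. A call with a number of a shift or a turn outside -1 to 1 is refused whole. A call with a gripper value outside its range is refused whole. The fingers move at their own pace and stop on an object; the grip force is fixed at half the most. Time passes only in rows, so rows that do not move let the fingers close. It gives the time, the measured TCP pose, the force and the opening at its end, in the units of the state.
- sense(): the state, without advancing time (a new reading comes with each control period).
- capture(name): name is "scene" or "top"; returns the picture (400x640x3 uint8, red, green, blue); there is no depth.
- camera_params(name): a dict with "vfov" (degrees; the focal length in pixels is half the picture's height over the tangent of half this angle, whatever the lens; pixels are square), "cx", "cy" (the principal point, pixels), "R" (3x3) and "t" (3): a world point X has camera coordinates R X + t. Camera axes: x right, y down, z forward; pixel columns grow to the right and rows downward; lengths in m; the calibration is good to about 2 mm. A picture is of the moment at which its call begins. camera_params takes no time and is no camera call.
- finish_job(): hands the job in, once; it reports no verdict.
The state is a dict: "time_s": time; "joints": joint angles; "joint_velocities": joint speeds; "effort": joint torques, N m; "tcp_pos": TCP position; "ee_rot": TCP orientation; "wrist_force": force on the tool from outside, world axes, zero at the start; "moment": the same for the moment, N m; "gripper_width": opening from 0.0 (shut) to 1.0 (fully open).
Only numpy, scipy, OpenCV 4.12 (cv2) and the standard library are available. Lean on these libraries where they do the work, as an engineer would, in place of code of your own. Each camera call takes 0.05 s, during which the arm holds its last target.

TASK

Take the tall, slim glass jar from the worktop and set it down, without dropping it, upright and centred on the cork coaster on the organiser's lower shelf. Then grip the handle of the telescopic guard rail so that its release button is squeezed in, pull the rail out past its first stop to its second stop, so that it runs across in front of the jar, and finish while still holding it fully out there: nothing catches it at the second stop and its spring draws it back. Leave the other jars, the dish, the scoop and the spatula where they are, and do not knock the tall jar over.

Things in the scene. Friction and masses are not known exactly. Their poses are not given: they have to be found in the camera images.
- organiser: two-level stepped bamboo organiser, fixed. Origin on the worktop under the middle of its front edge; x from front to back, y along the shelves, z up. Lower shelf x = 0 to 110 mm, top 30 mm up; upper shelf x = 110 to 210 mm, top 85 mm up; both y = -180 to 180 mm. A low tiled panel stands behind it (its face at x = 213 mm, 180 mm high)
- coaster: round cork coaster fixed on the lower shelf, 72 mm diameter, 4 mm thick; origin at the centre of its underside (on the shelf), so its top is 4 mm above that. It lies somewhere along the shelf in the open stretch beyond the outer tube's mouth, 50 to 58 mm behind the shelf's front edge.
- jar_tall_center (a point): centre (half-way up) of the tall slim glass jar with flat steel lid that is to be moved: 54 mm diameter all the way up (the lid is 53 mm), 105 mm high, so its underside is 52.5 mm below this point; about 0.26 kg. Stands upright on the worktop. Its z axis points up.
- jar_tall: the same tall jar; origin at the centre of its underside
- grip (a point): middle of the guard rail's handle, where to take hold: a black upright block, 22 mm thick (organiser's x) and 30 mm wide (its y); top 25 mm above this point, rod's top 21 mm below. Release button: steel plate 14 mm wide, 26 mm high, at this height on the front face (-x), 5.5 mm proud. Fingers from above, closing along the organiser's x, squeeze it in with one pad
- rail_end (a point): mouth of the guard rail's fixed outer tube, on its axis: steel, 18 mm diameter, 35 mm in front of the shelf's front edge, 85 mm above the worktop; the tube runs 150 mm from here along the organiser's +y, the rod slides out towards -y
- release (a joint): travel of the release button (m): 0 out, 0.005 squeezed in against its spring (about 6 N); from 0.003 on the rail is unlatched
- extension (a joint): extension of the guard rail (m), sliding towards the organiser's -y: 0 retracted and latched, 0.06 first stop (the latch drops in if the button is not kept squeezed), 0.12 second stop, end of travel. A spring pulls it back with 3 N at 0, 6 N at 0.12. No catch at the second stop: let go and it springs back to the first
- guard: the moving part of the guard rail: rod of 12 mm diameter with handle and button; origin on the rod's axis in the handle, 27 mm below point grip; axes parallel to the organiser's
- jar_short_center (a point): centre of a shorter, wider glass jar with steel lid on the worktop, 60 mm diameter, 70 mm high; leave it alone
- jar_low_center (a point): centre of a glass jar on the lower shelf behind the outer tube, 60 mm diameter, 80 mm high; leave it alone
- jar_back_a_center (a point): centre of a glass jar on the upper shelf, 64 mm diameter, 85 mm high; leave it alone
- jar_back_b_center (a point): centre of a glass jar on the upper shelf, 60 mm diameter, 72 mm high; leave it alone
- dish: white ceramic dish on the worktop, 90 mm diameter, 32 mm high; origin at the centre of its underside; leave it alone
- scoop: black plastic measuring scoop on the worktop, cup 44 mm diameter and 26 mm high, handle 80 mm long towards its -x; origin under the cup; leave it alone
- spatula: spatula lying on the worktop, 260 mm long; leave it alone
Things that resemble listed ones, but are neither listed nor needed, are in the scene too. What is shaped like the jar_tall but purple or red is not meant.

How it is judged:
By the outcome, as a careful person would: the job done as asked, in the order asked, and still so for the second after the job is handed in, while the arm keeps its last pose, push and grip.
It also fails if it takes over 54 s, if anything falls off the work surface, if the arm or the gripper's body presses on something with over 40 N, if the wrist force passes 120 N, or if a joint passes its speed limit or range.

## Working session

There is one attempt and no reset: what is moved stays moved. The work goes in short steps, Python scripts to look and compute and a shell command to move; the robot and the scene stay as the last step left them, time stands still between calls to the robot, and variables do not carry over. Pictures are saved under pics/ and viewed, and the job is handed in when it is done.

```bash
ls; mkdir -p pics; python3 - <<'E'
from station import *
import cv2
for n in ("scene","top"):
    im=capture(n); cv2.imwrite(f"pics/{n}0.png",cv2.cvtColor(im,cv2.COLOR_RGB2BGR)); print(n,camera_params(n))
s=sense();print(s, tcp_to_grasp)
E
```

```text
pics
scene {'vfov': 54.96046056476997, 'cx': 322.0929139867334, 'cy': 195.06299179221452, 'R': array([[-0.60356406,  0.7972414 ,  0.01079692],
       [ 0.63431559,  0.48833489, -0.59931025],
       [-0.48306745, -0.35487347, -0.80044404]]), 't': array([ 0.34990208, -0.27324863,  1.29469837])}
top {'vfov': 56.61921698791194, 'cx': 323.29272895320725, 'cy': 201.34486118474894, 'R': array([[ 0.0794251 , -0.99683419,  0.00363893],
       [-0.96849353, -0.07803033, -0.23649851],
       [ 0.23603375,  0.01525963, -0.97162504]]), 't': array([-0.0577489 ,  0.55429755,  0.88575529])}
{'time_s': 0.1, 'joints': array([ 8.35697150e+01,  2.20863960e+01,  3.89022127e-01, -2.48726926e-02,
       -6.84110713e+01, -1.48170660e+01]), 'joint_velocities': array([ 0.05475812, -0.13206084,  0.07149843,  0.14469346,  0.01140225,
        0.02689152]), 'effort': array([-3.68827668e-04, -3.91687524e+01,  1.87936592e+01,  4.23183426e+00,
        1.35187534e-02, -7.37043842e-05]), 'tcp_pos': array([0.22628424, 0.58203352, 0.22157937]), 'ee_rot': array([[ 9.31966619e-01, -3.62543576e-01, -6.13087465e-04],
       [-3.62544083e-01, -9.31964816e-01, -1.83557695e-03],
       [ 9.41006873e-05,  1.93296768e-03, -9.99998127e-01]]), 'wrist_force': array([-0.11667066,  0.41796592,  0.19668267]), 'moment': array([-0.0196348 , -0.01237499,  0.01134667]), 'gripper_width': 0.9960232439227263} -0.0187
```

View pics/scene0.png

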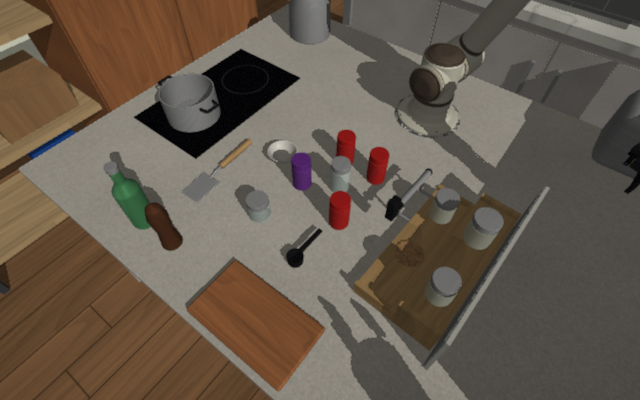

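View pics/top0.png

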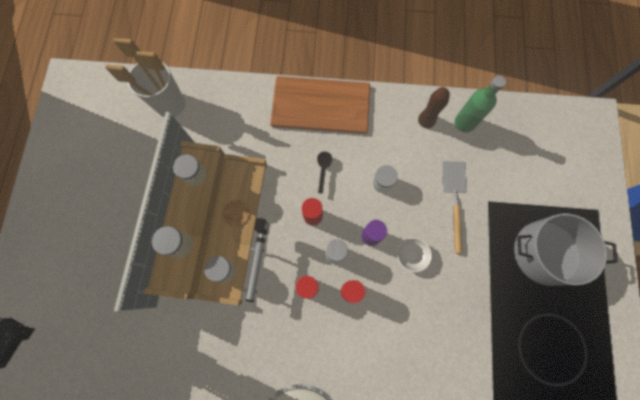

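Candidates for the tall jar, by scene-camera pixel:
- clear glass at (341,175)
- purple at (302,172)
- red at (346,148), (377,166) and (340,210)
- short glass at (258,205)

My choice is the clear one at scene (341,175), which is at (337,250) in the top view. I'll check it in a close crop.

```bash
python3 - <<'E'
import cv2
a=cv2.imread("pics/scene0.png");b=cv2.imread("pics/top0.png")
cv2.imwrite("pics/c1.png",cv2.resize(a[120:320,230:430],None,fx=3,fy=3,interpolation=cv2.INTER_CUBIC))
cv2.imwrite("pics/c2.png",cv2.resize(b[130:320,110:370],None,fx=3,fy=3,interpolation=cv2.INTER_CUBIC))
cv2.imwrite("pics/c3.png",cv2.resize(a[160:370,340:560],None,fx=2.8,fy=2.8,interpolation=cv2.INTER_CUBIC))
E
```

```text
(no output)
```

View pics/c1.png

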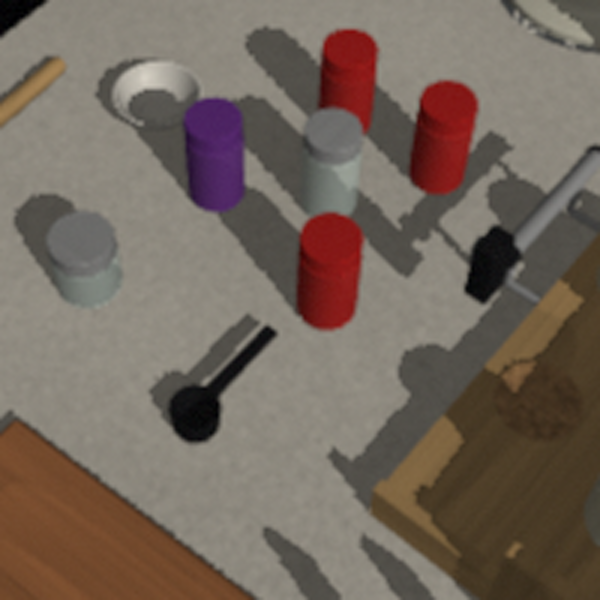

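View pics/c2.png

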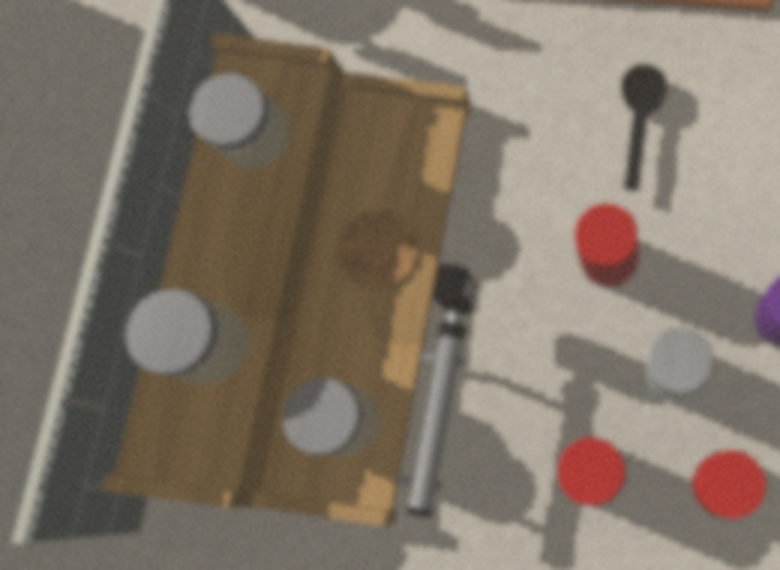

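View pics/c3.png

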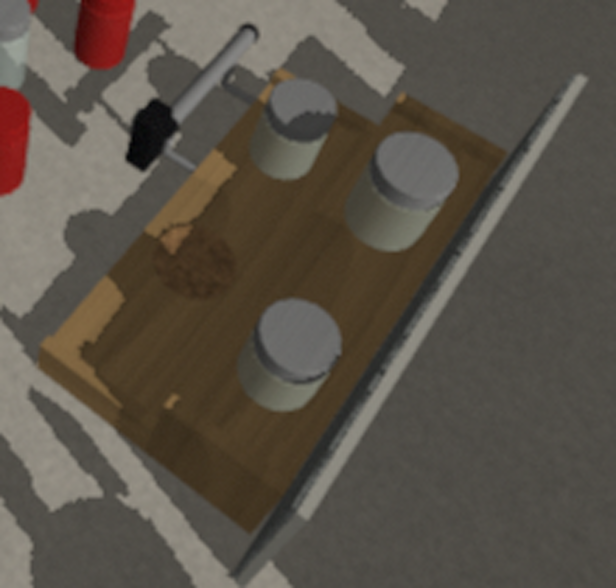

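```bash
cat > h.py <<'E'
import numpy as np, cv2
from station import *
from scipy.optimize import least_squares
C={n:camera_params(n) for n in("scene","top")}
for c in C.values(): c['f']=200/np.tan(np.radians(c['vfov']/2))
def proj(n,X,model='pin'):
    c=C[n];p=np.atleast_2d(X)@c['R'].T+c['t']; d=p[:,:2]/p[:,2:]
    if model!='pin':
        r=np.linalg.norm(d,axis=1,keepdims=True); th=np.arctan(r)
        d=d/np.maximum(r,1e-9)*(th if model=='equi' else 2*np.sin(th/2) if model=='solid' else 2*np.tan(th/2))
    return d*c['f']+[c['cx'],c['cy']]
def c1(u,v): return (230+u/3,120+v/3)
def c2(u,v): return (110+u/3,130+v/3)
def c3(u,v): return (340+u/2.8,160+v/2.8)
E
python3 - <<'E'
from h import *
obs=[("top",(0,-.18,.03),c2(467,97)),("top",(0,.18,.03),c2(391,522)),("top",(.21,-.18,.085),c2(215,38)),("top",(.21,.18,.085),c2(105,487)),
("top",(.213,.18,.18),c2(17,541)),("scene",(0,-.18,.03),c3(40,352)),("scene",(.21,-.18,.085),c3(253,530)),("scene",(.21,.18,.085),c3(503,158))]
for m in("pin","equi","solid","stereo"):
    def W(q,X):
        c,s=np.cos(q[2]),np.sin(q[2]); return np.array([q[0]+c*X[0]-s*X[1],q[1]+s*X[0]+c*X[1],X[2]])
    f=lambda q:np.concatenate([proj(n,W(q,X),m)[0]-p for n,X,p in obs])
    r=least_squares(f,[.45,.15,1.5],loss='soft_l1')
    print(m,r.x[:2],np.degrees(r.x[2]),r.cost);print(np.round(f(r.x).reshape(-1,2),1).tolist())
E
```

```text
pin [0.47737748 0.16860529] 86.12522649439076 80.56805481987251
[[-1.5, 1.9], [-2.6, -4.9], [-0.0, 3.3], [0.9, -6.2], [8.3, -25.1], [1.4, -4.2], [9.9, -14.7], [-3.3, 5.0]]
equi [0.48046814 0.18031232] 87.38521283765235 150.32620969688003
[[-6.2, 0.9], [-2.1, -10.1], [1.9, 6.3], [12.4, -12.8], [24.2, -32.7], [5.4, -1.2], [8.4, -20.7], [-15.1, 4.1]]
solid [0.48089631 0.1805284 ] 87.44086393293581 158.8428090253268
[[-6.2, 0.8], [-1.7, -10.7], [2.7, 6.5], [14.1, -13.7], [26.4, -33.7], [5.3, -1.2], [7.5, -21.7], [-16.9, 3.9]]
stereo [0.48009293 0.17930198] 86.90326816247577 133.11484541009202
[[-5.5, 1.0], [-3.1, -9.1], [1.0, 5.2], [8.9, -11.7], [19.6, -31.5], [4.8, -1.5], [9.2, -18.4], [-11.6, 5.0]]
```

```bash
cat >> h.py <<'E'
def W(q,X):
    X=np.atleast_2d(X); c,s=np.cos(q[2]),np.sin(q[2]); return np.c_[q[0]+c*X[:,0]-s*X[:,1],q[1]+s*X[:,0]+c*X[:,1],X[:,2]]
def overlay(q,tag,src="0"):
    L=[[(0,-.18,.03),(0,.18,.03),(.11,.18,.03),(.11,-.18,.03),(0,-.18,.03)],[(.11,-.18,.085),(.11,.18,.085),(.21,.18,.085),(.21,-.18,.085),(.11,-.18,.085)],[(0,-.18,.03),(0,-.18,0),(0,.18,0)],[(.21,-.18,.085),(.21,-.18,0)],[(.213,-.18,.18),(.213,.18,.18)]]
    for n,(y0,y1,x0,x1) in dict(top=(130,320,110,370),scene=(160,370,340,560)).items():
        a=cv2.imread(f"pics/{n}{src}.png"); s=2.8
        b=cv2.resize(a[y0:y1,x0:x1],None,fx=s,fy=s,interpolation=cv2.INTER_CUBIC)
        for l in L:
            p=(proj(n,W(q,l))-[x0,y0])*s
            cv2.polylines(b,[np.round(p).astype(np.int32)],False,(0,255,0),1)
        cv2.imwrite(f"pics/{tag}_{n}.png",b)
E
python3 -c "
from h import *
overlay([.4774,.1686,np.radians(86.1)],'o1')"
```

```text
(no output)
```

View pics/o1_top.png

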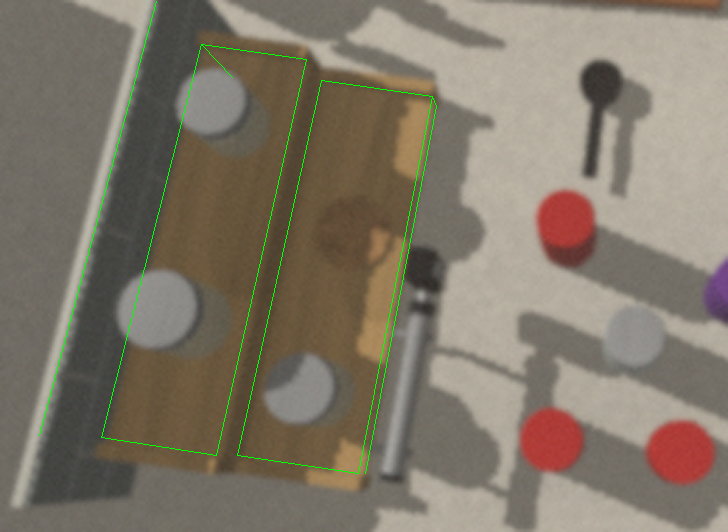

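View pics/o1_scene.png

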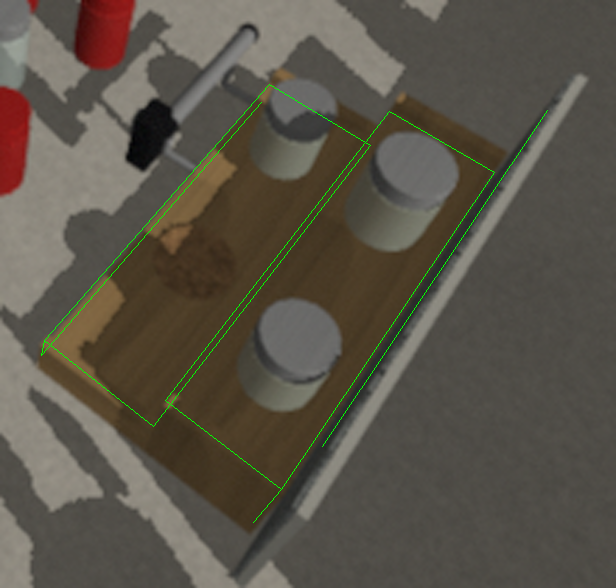

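```bash
cat >> h.py <<'E'
def back(n,p,z):
    c=C[n]; d=c['R'].T@np.array([(p[0]-c['cx'])/c['f'],(p[1]-c['cy'])/c['f'],1]); o=-c['R'].T@c['t']
    return o+d*(z-o[2])/d[2]
E
python3 - <<'E'
from h import *
for n,p,z,l in [("top",c2(681,361),.105,"jar"),("scene",c1(334,130),.105,"jar"),("top",c2(378,247),.034,"coaster"),("scene",c3(195,262),.034,"coaster"),("scene",c1(538,402),.034,"coaster"),
 ("top",c2(607,233),.105,"red1"),("top",c2(592,471),.105,"red2"),("top",c2(730,484),.105,'red3'),("top",(375,231),.105,"purple"),("top",c2(321,415),.11,"jarlow"),("scene",c3(302,110),.11,"jarlow"),
 ("top",c2(456,280),.137,"handletop"),("top",c2(422,512),.085,"tubeend far"),("top",c2(452,322),.085,"tube mouth"),("scene",c3(253,33),.085,"tube far"),("scene",c3(172,112),.085,"tube mouth"),("top",(325,158),.026,"scoop"),("top",(386,174),.07,"short"),("scene",(490,22),.0,"?"),("top",(415,256),.03,"dish")]:
    print(l,n,np.round(back(n,p,z),4))
a=cv2.imread("pics/scene0.png");b=cv2.imread("pics/top0.png")
A=cv2.resize(a[180:250,370:450],None,fx=7,fy=7,interpolation=cv2.INTER_CUBIC)
B=cv2.resize(b[180:310,180:280],None,fx=4.5,fy=4.5,interpolation=cv2.INTER_CUBIC)
cv2.imwrite("pics/d1.png",A);cv2.imwrite("pics/d2.png",B)
E
```

```text
jar top [ 0.4307 -0.056   0.105 ]
jar scene [ 0.4343 -0.0477  0.105 ]
coaster top [0.5169 0.214  0.034 ]
coaster scene [0.518  0.2209 0.034 ]
coaster scene [0.5195 0.2209 0.034 ]
red1 top [0.5298 0.0116 0.105 ]
red2 top [0.3403 0.0068 0.105 ]
red3 top [ 0.339  -0.1005  0.105 ]
purple top [ 0.4844 -0.1441  0.105 ]
jarlow top [0.3658 0.2211 0.11  ]
jarlow scene [0.3739 0.2301 0.11  ]
handletop top [0.4759 0.124  0.137 ]
tubeend far top [0.2986 0.138  0.085 ]
tube mouth top [0.4497 0.1324 0.085 ]
tube far scene [0.2979 0.1492 0.085 ]
tube mouth scene [0.4269 0.1349 0.085 ]
scoop top [ 0.6899 -0.0076  0.026 ]
short top [ 0.6425 -0.1703  0.07  ]
? scene [-0.6948 -0.0602  0.    ]
dish top [ 0.4405 -0.2598  0.03  ]
```

View pics/d1.png

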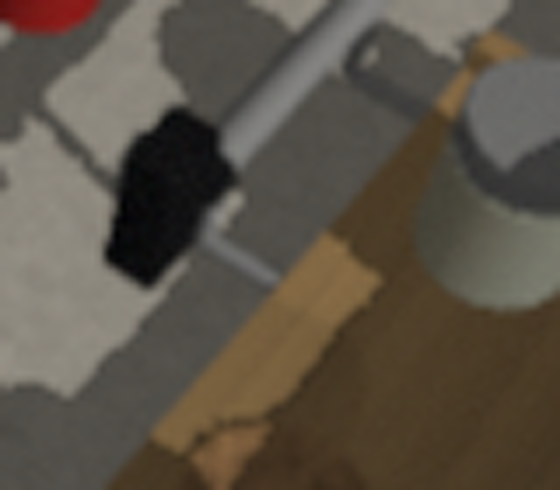

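View pics/d2.png

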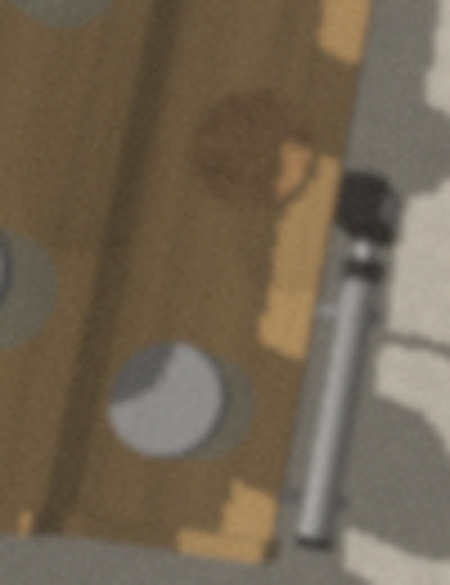

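```bash
python3 - <<'E'
from h import *
g=cv2.cvtColor(cv2.imread("pics/top0.png"),cv2.COLOR_BGR2GRAY).astype(float)
P=[]
for u in list(range(200,265,8))+list(range(375,430,6))+list(range(505,580,8))+list(range(70,110,8)):
    v0=int(60+ (u-50)*37/550); col=cv2.GaussianBlur(g,(5,5),0)[v0-12:v0+13,u]; d=np.gradient(col); k=np.argmax(d); 
    den=d[k-1]-2*d[k]+d[k+1] if 0<k<24 else 0
    P.append((u,v0-12+k+(0.5*(d[k-1]-d[k+1])/den if den else 0)))
P=np.array(sorted(P)); 
c=np.polyfit(P[:,0],P[:,1],1); print(np.round(np.c_[P,P[:,1]-np.polyval(c,P[:,0])],1).tolist())
E
```

```text
[[70.0, 59.0, -0.0], [78.0, 59.5, -0.0], [86.0, 60.1, -0.1], [94.0, 60.8, 0.1], [102.0, 61.1, -0.2], [200.0, 68.4, -0.0], [208.0, 69.0, -0.0], [216.0, 69.7, 0.1], [224.0, 70.1, -0.1], [232.0, 70.8, 0.1], [240.0, 71.3, -0.0], [248.0, 72.0, 0.1], [256.0, 72.6, 0.1], [264.0, 73.0, -0.0], [375.0, 81.0, -0.1], [381.0, 81.6, 0.1], [387.0, 82.0, 0.0], [393.0, 82.4, -0.0], [399.0, 83.0, 0.1], [405.0, 83.2, -0.1], [411.0, 83.8, 0.1], [417.0, 84.2, 0.1], [423.0, 84.7, 0.1], [429.0, 85.1, 0.1], [505.0, 90.6, 0.0], [513.0, 91.1, -0.0], [521.0, 91.8, 0.1], [529.0, 92.2, -0.1], [537.0, 92.9, 0.0], [545.0, 93.6, 0.1], [553.0, 94.0, -0.0], [561.0, 94.7, 0.1], [569.0, 95.1, -0.1], [577.0, 95.4, -0.4]]
```

```bash
python3 - <<'E'
import cv2
a=cv2.imread("pics/scene0.png");b=cv2.imread("pics/top0.png")
A=cv2.resize(a[120:320,240:500],None,fx=3,fy=3,interpolation=cv2.INTER_CUBIC)
cv2.imwrite("pics/e1.png",A)
cv2.imwrite("pics/e2.png",cv2.resize(b[140:310,290:450],None,fx=3.5,fy=3.5,interpolation=cv2.INTER_CUBIC))
E
```

```text
(no output)
```

View pics/e1.png

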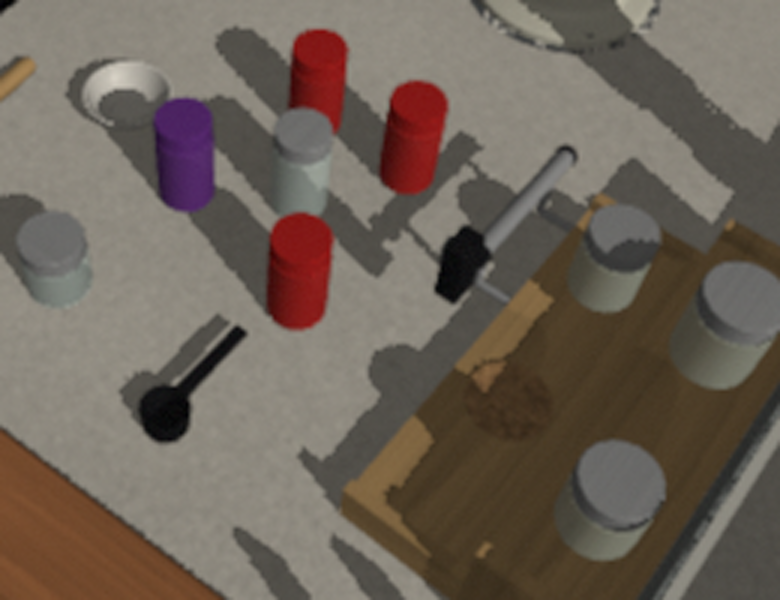

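View pics/e2.png

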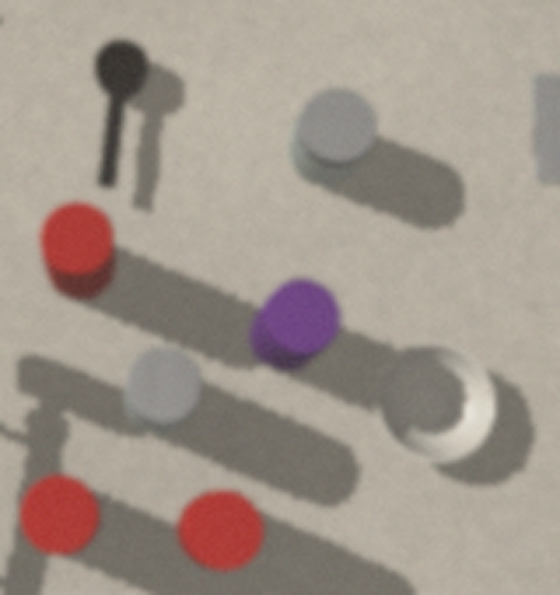

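```bash
python3 - <<'E'
import cv2,numpy as np
from h import *
a=cv2.imread("pics/scene0.png"); g=cv2.GaussianBlur(cv2.cvtColor(a,cv2.COLOR_BGR2GRAY),(3,3),0).astype(float)
# front-left worktop edge: from ~(24,172) to ~(275,400); other edge (24,168)->(250,50)?
e=cv2.Canny(a,60,150)
lsd=cv2.createLineSegmentDetector()
L=lsd.detect(cv2.cvtColor(a,cv2.COLOR_BGR2GRAY))[0][:,0]
for l in L:
    if np.hypot(l[2]-l[0],l[3]-l[1])>60: print(np.round(l).astype(int).tolist(), round(np.degrees(np.arctan2(l[3]-l[1],l[2]-l[0])),1))
E
```

```text
[195, 158, 133, 117] -146.3
[240, 48, 299, 77] 26.0
[299, 78, 196, 158] 142.4
[0, 169, 101, 108] -30.9
[286, 4, 172, 74] 148.6
[123, 104, 19, 166] 148.9
[631, 24, 550, 0] -163.4
[0, 264, 68, 216] -35.7
[544, 187, 446, 340] 122.9
[234, 256, 326, 327] 37.3
[531, 100, 471, 75] -158.2
[625, 29, 532, 0] -162.7
[79, 224, 137, 277] 42.7
[185, 303, 233, 256] -44.1
[393, 345, 430, 399] 55.9
[169, 305, 273, 399] 42.2
[450, 345, 549, 189] -57.6
[277, 391, 193, 317] -138.4
[524, 9, 638, 46] 17.8
[325, 329, 279, 390] 127.0
[516, 18, 638, 58] 18.3
[177, 1, 194, 58] 73.6
[87, 307, 1, 382] 139.2
[32, 398, 107, 329] -42.7
[50, 0, 110, 108] 61.0
[618, 63, 578, 118] 125.6
[141, 398, 199, 336] -46.9
[77, 106, 12, 143] 150.4
[175, 314, 90, 399] 135.3
[90, 394, 173, 313] -44.6
[136, 307, 68, 368] 137.5
[442, 334, 503, 242] -56.7
```

```bash
python3 - <<'E'
from h import *
print(proj("scene",[0,0,0]),proj("top",[0,0,0]))
for r in [.08,.1]:
  t=np.linspace(0,2*np.pi,9)[:-1]; print(np.round(proj("scene",np.c_[r*np.cos(t),r*np.sin(t),0*t])).tolist())
a=cv2.imread("pics/scene0.png")
cv2.imwrite("pics/f1.png",cv2.resize(a[60:150,370:490],None,fx=5,fy=5,interpolation=cv2.INTER_CUBIC))
E
```

```text
[[426.01245161 113.90922686]] [[299.08553229 433.69545209]]
[[414.0, 127.0], [433.0, 130.0], [448.0, 124.0], [449.0, 112.0], [437.0, 102.0], [419.0, 99.0], [405.0, 104.0], [403.0, 116.0]]
[[411.0, 130.0], [435.0, 135.0], [453.0, 127.0], [455.0, 111.0], [440.0, 99.0], [418.0, 95.0], [400.0, 102.0], [397.0, 116.0]]
```

View pics/f1.png

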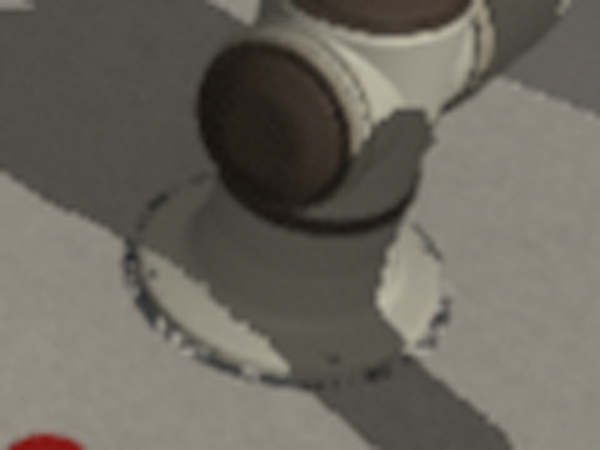

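```bash
python3 -m inch '[{"jaw":0,"x":0.6,"y":-0.6,"z":0.3,"az":-0.4},{"jaw":0,"x":0.6,"y":-0.9,"z":0.2,"az":-0.9},{"jaw":0,"x":0.6,"y":-1,"az":-0.9},{"jaw":0,"x":0.6,"y":-1,"az":-0.9},{"jaw":0,"x":0.4,"y":-1,"az":-0.9},{"jaw":0,"x":0.3,"y":-1,"az":-0.9},{"jaw":0,"y":-1,"az":-0.9},{"jaw":0,"y":-1,"az":-0.7}]'
```

```text
$[0]: bad value
```

```bash
python3 -m inch '[{"jaw":0,"x":0.6,"y":-0.6,"z":0.3,"ax":0,"ay":0,"az":-0.4},{"jaw":0,"x":0.6,"y":-0.9,"z":0.2,"ax":0,"ay":0,"az":-0.9},{"jaw":0,"x":0.6,"y":-1,"z":0,"ax":0,"ay":0,"az":-0.9},{"jaw":0,"x":0.6,"y":-1,"z":0,"ax":0,"ay":0,"az":-0.9}]'
```

```text
time_s: 0.6
tcp_pos: [0.3609, 0.3851, 0.2484]
ee_rot: [[0.604, -0.797, -0.005], [-0.797, -0.604, -0.005], [0.001, 0.007, -1.0]]
wrist_force: [0.8, 0.7, 0.8]
gripper_width: 1.0
```

```bash
python3 -m inch '[{"jaw":0,"x":0.4,"y":-1,"z":0,"ax":0,"ay":0,"az":-0.9},{"jaw":0,"x":0.3,"y":-1,"z":0,"ax":0,"ay":0,"az":-0.9},{"jaw":0,"x":0.2,"y":-1,"z":0,"ax":0,"ay":0,"az":-0.9},{"jaw":0,"x":0.2,"y":-1,"z":0,"ax":0,"ay":0,"az":-0.8},{"jaw":0,"x":0,"y":-1,"z":0,"ax":0,"ay":0,"az":-0.5},{"jaw":0,"x":0,"y":-1,"z":-0.2,"ax":0,"ay":0,"az":0},{"jaw":0,"x":0,"y":-0.8,"z":-0.2,"ax":0,"ay":0,"az":0},{"jaw":0,"x":0,"y":0,"z":0,"ax":0,"ay":0,"az":0}]'
python3 - <<'E'
from h import *
for n in("scene","top"): cv2.imwrite(f"pics/{n}1.png",cv2.cvtColor(capture(n),cv2.COLOR_RGB2BGR))
s=sense();T=s['tcp_pos'];R=s['ee_rot'];print(T,R,s['joints'])
for n in("scene","top"):
    print(n,[np.round(proj(n,T+R@np.array(o)),1).tolist() for o in ([0,0,0],[0,.0435,0],[0,-.0435,0],[0,.0585,0],[0,-.0585,0])])
a=cv2.imread("pics/scene1.png");b=cv2.imread("pics/top1.png")
cv2.imwrite("pics/g1.png",cv2.resize(a[80:240,270:430],None,fx=3.5,fy=3.5,interpolation=cv2.INTER_CUBIC))
cv2.imwrite("pics/g2.png",cv2.resize(b[150:350,240:440],None,fx=2.8,fy=2.8,interpolation=cv2.INTER_CUBIC))
E
```

```text
time_s: 1.6
tcp_pos: [0.4236, -0.0315, 0.2219]
ee_rot: [[-0.08, -0.997, -0.01], [-0.997, 0.08, -0.001], [0.002, 0.009, -1.0]]
wrist_force: [-0.8, -0.5, -0.7]
gripper_width: 1.001
[ 0.4248392  -0.02925171  0.22297496] [[-7.61775752e-02 -9.97070665e-01 -6.86053684e-03]
 [-9.97093397e-01  7.61847966e-02 -7.97103792e-04]
 [ 1.31743741e-03  6.77987454e-03 -9.99976149e-01]] [ 18.04038927   2.35975467 -25.23341066  -0.08804662 -62.79476452
 -22.36901676]
scene [[[352.4, 131.8]], [[363.5, 122.4]], [[340.7, 141.5]], [[367.3, 119.3]], [[336.6, 145.0]]]
top [[[326.2, 246.0]], [[322.9, 267.0]], [[329.3, 225.5]], [[321.8, 274.4]], [[330.4, 218.6]]]
```

View pics/g1.png

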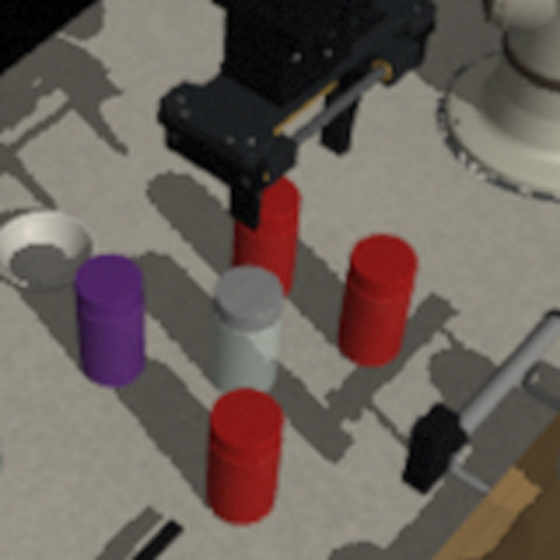

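View pics/g2.png

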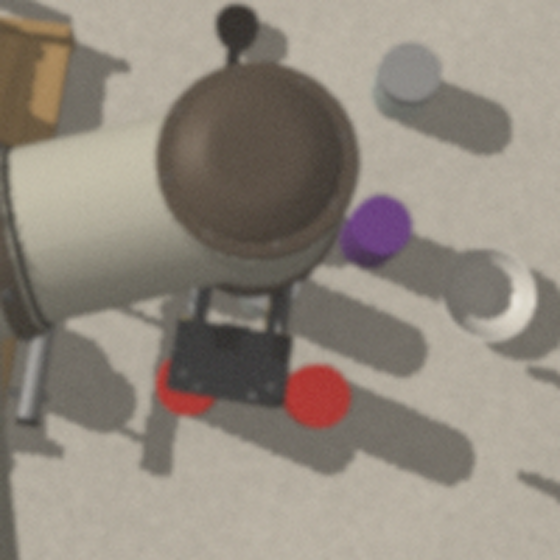

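```bash
python3 - <<'E'
from h import *
e1=lambda u,v:(240+u/3,120+v/3); e2=lambda u,v:(290+u/3.5,140+v/3.5)
O={'jar':(.105,e1(303,131),e2(163,383)),'red1':(.105,e1(302,236),e2(78,238)),'red2':(.105,e1(417,105),e2(61,513)),'red3':(.105,e1(320,54),e2(222,529)),'purple':(.105,e1(185,122),e2(302,316)),
'short':(.07,e1(53,240),e2(338,124)),'coaster':(.034,e1(509,400),c2(378,247)),'low':(.11,e1(621,238),c2(321,415)),'backa':(.17,e1(742,301),c2(168,331)),'backb':(.157,e1(620,481),c2(227,108))}
for k,(z,p,q) in O.items():
    a=back("scene",p,z);b=back("top",q,z);print(k,np.round(a[:2],4),np.round(b[:2],4),np.round((a-b)[:2]*1000,1))
def f(v,full=False):
    r=[]
    for k,(z,p,q) in O.items():
        a=back("scene",np.array(p)-v[:2],z);b=back("top",np.array(q)-v[2:],z); r+=list((a-b)[:2]*1000)
        if full: print(k,np.round((a+b)[:2]/2,4),np.round((a-b)[:2]*1000,1))
    return np.array(r+list(v*1.5))
s=least_squares(f,np.zeros(4),loss='soft_l1');print(s.x);f(s.x,True)
print('fixed scene');f(np.array([1.4,1.3,0,0]),True)
E
```

```text
jar [ 0.4358 -0.0477] [ 0.4328 -0.0548] [3.  7.1]
red1 [0.5299 0.0183] [0.5289 0.0116] [1.  6.7]
red2 [0.3477 0.0155] [0.3413 0.0067] [6.4 8.8]
red3 [ 0.3483 -0.0905] [ 0.3395 -0.1007] [ 8.8 10.2]
purple [ 0.4911 -0.1366] [ 0.4864 -0.1471] [ 4.7 10.5]
short [ 0.6413 -0.1616] [ 0.6387 -0.1719] [ 2.6 10.3]
coaster [0.5174 0.2207] [0.5169 0.214 ] [0.5 6.6]
low [0.3753 0.2285] [0.3658 0.2211] [9.5 7.4]
backa [0.4236 0.3305] [0.4153 0.3258] [8.4 4.7]
backb [0.5981 0.3229] [0.5948 0.3167] [3.3 6.2]
[ 0.72263242  2.93755656  0.67756356 -0.79626469]
jar [ 0.4296 -0.0543] [-2.3 -1.9]
red1 [0.5252 0.0124] [-3.2 -1.5]
red2 [0.3395 0.0081] [0.4 0. ]
red3 [ 0.3388 -0.099 ] [2.4 0.5]
purple [ 0.4842 -0.1452] [-0.3  0.8]
short [ 0.636  -0.1699] [-0.9  0.8]
coaster [0.513  0.2154] [-3.3 -0.3]
low [0.366  0.2227] [4.3 0.7]
backa [0.4153 0.3266] [ 3.9 -0.7]
backb [0.593  0.3184] [0.5 1. ]
fixed scene
jar [ 0.4335 -0.0541] [1.5 1.5]
red1 [0.5288 0.0124] [-0.2  1.6]
red2 [0.3436 0.0083] [4.7 3.2]
red3 [ 0.343  -0.0986] [7.  4.2]
purple [ 0.4881 -0.1448] [3.3 4.6]
short [ 0.6396 -0.1696] [1.7 4.6]
coaster [0.5166 0.2151] [-0.5  2.1]
low [0.3698 0.2225] [8.  2.9]
backa [0.4188 0.3263] [7. 1.]
backb [0.5961 0.318 ] [2.5 2.7]
```

```bash
python3 -m inch '[{"jaw":0,"x":0.13,"y":-0.42,"z":-0.5,"ax":0,"ay":-0.04,"az":0},{"jaw":0,"x":0,"y":0,"z":-0.7,"ax":0,"ay":0,"az":0},{"jaw":0,"x":0,"y":0,"z":-0.3,"ax":0,"ay":0,"az":0},{"jaw":0,"x":0,"y":0,"z":0,"ax":0,"ay":0,"az":0},{"jaw":0,"x":0,"y":0,"z":0,"ax":0,"ay":0,"az":0}]'
python3 - <<'E'
from h import *
n="scene";cv2.imwrite(f"pics/{n}2.png",cv2.cvtColor(capture(n),cv2.COLOR_RGB2BGR))
s=sense();T=s['tcp_pos'];R=s['ee_rot'];print(T,R)
print(n,[np.round((proj(n,T+R@np.array(o))[0]-[270,80])*4,0).tolist() for o in ([0,0,0],[0,.0435,0],[0,-.0435,0],[0,.0585,0],[0,-.0585,0])])
a=cv2.imread("pics/scene2.png")
cv2.imwrite("pics/g3.png",cv2.resize(a[80:220,270:430],None,fx=4,fy=4,interpolation=cv2.INTER_CUBIC))
E
```

```text
time_s: 2.33
tcp_pos: [0.4369, -0.0491, 0.1336]
ee_rot: [[-0.065, -0.998, 0.009], [-0.998, 0.065, 0.001], [-0.001, -0.009, -1.0]]
wrist_force: [0.2, 0.8, 0.4]
gripper_width: 1.001
[ 0.43695035 -0.04915694  0.13366371] [[-6.55326528e-02 -9.97810820e-01  8.89043193e-03]
 [-9.97849280e-01  6.55434746e-02  9.31075966e-04]
 [-1.51174747e-03 -8.81029522e-03 -9.99960046e-01]]
scene [[283.0, 305.0], [325.0, 269.0], [240.0, 343.0], [339.0, 257.0], [225.0, 356.0]]
```

View pics/g3.png

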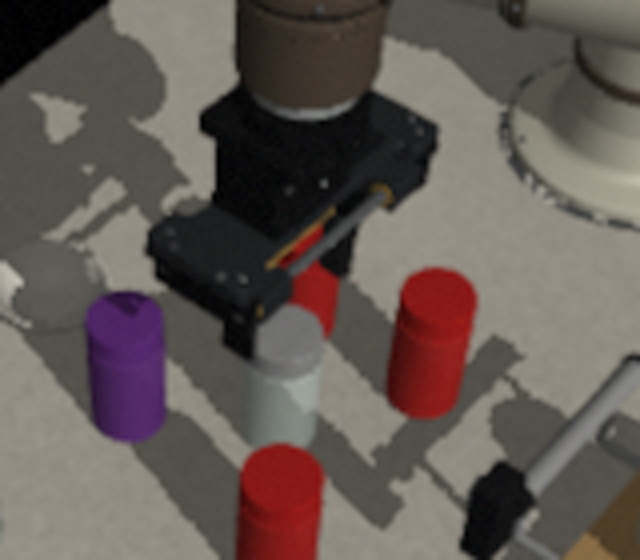

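```bash
python3 - <<'E'
from h import *
for d in [(0,0),(6,3),(8,8)]: print(back("scene",(270+(288-d[0])/4,80+(332-d[1])/4),.105))
n="top";cv2.imwrite(f"pics/{n}2.png",cv2.cvtColor(capture(n),cv2.COLOR_RGB2BGR))
s=sense();T=s['tcp_pos'];R=s['ee_rot'];print(T)
print(n,[np.round((proj(n,T+R@np.array(o))[0]-[270,180])*4,0).tolist() for o in ([0,0,0],[0,.0435,0],[0,-.0435,0],[0,.0585,0],[0,-.0585,0])])
a=cv2.imread("pics/top2.png")
cv2.imwrite("pics/g4.png",cv2.resize(a[180:320,270:430],None,fx=4,fy=4,interpolation=cv2.INTER_CUBIC))
E
```

```text
[ 0.43223345 -0.04694378  0.105     ]
[ 0.43250373 -0.05163079  0.105     ]
[ 0.42970209 -0.05526122  0.105     ]
[ 0.43689662 -0.04937544  0.13375053]
top [[259.0, 264.0], [249.0, 340.0], [270.0, 191.0], [245.0, 366.0], [273.0, 166.0]]
```

View pics/g4.png

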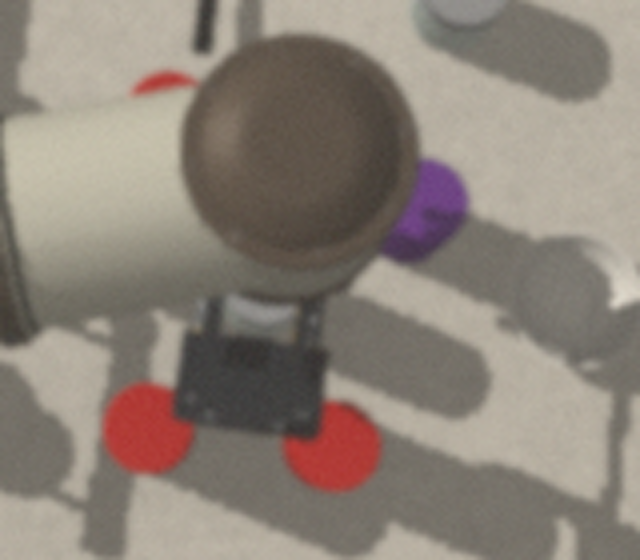

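```bash
python3 -m inch '[{"jaw":0,"x":-0.08,"y":-0.07,"z":0,"ax":0,"ay":0.03,"az":0},{"jaw":0,"x":0,"y":0,"z":0,"ax":0,"ay":0,"az":0},{"jaw":0,"x":0,"y":0,"z":-0.4,"ax":0,"ay":0,"az":0},{"jaw":0,"x":0,"y":0,"z":-0.4,"ax":0,"ay":0,"az":0},{"jaw":0,"x":0,"y":0,"z":-0.4,"ax":0,"ay":0,"az":0},{"jaw":0,"x":0,"y":0,"z":0,"ax":0,"ay":0,"az":0}]'
```

```text
time_s: 3.18
tcp_pos: [0.4341, -0.0537, 0.0635]
ee_rot: [[-0.066, -0.998, 0.013], [-0.998, 0.066, 0.003], [-0.004, -0.012, -1.0]]
wrist_force: [-0.2, -0.6, 0.8]
gripper_width: 0.999
```

```bash
python3 -m inch '[{"jaw":0,"x":-0.03,"y":0,"z":-0.12,"ax":0,"ay":0.07,"az":0},{"jaw":0,"x":0,"y":0,"z":0,"ax":0,"ay":0,"az":0},{"jaw":0,"x":0,"y":0,"z":0,"ax":0,"ay":0,"az":0}]'; python3 -m inch '[{"jaw":120,"x":0,"y":0,"z":0,"ax":0,"ay":0,"az":0},{"jaw":120,"x":0,"y":0,"z":0,"ax":0,"ay":0,"az":0}]'
```

```text
time_s: 3.55
tcp_pos: [0.4341, -0.0535, 0.0581]
ee_rot: [[-0.066, -0.998, 0.004], [-0.998, 0.066, 0.003], [-0.004, -0.004, -1.0]]
wrist_force: [0.3, -0.3, -0.1]
gripper_width: 0.998
time_s: 3.8
tcp_pos: [0.4347, -0.0534, 0.0589]
ee_rot: [[-0.066, -0.998, 0.006], [-0.998, 0.066, 0.004], [-0.004, -0.006, -1.0]]
wrist_force: [-0.3, 0.9, 0.1]
gripper_width: 0.854
```

```bash
python3 -m inch '[{"jaw":255,"x":0,"y":0,"z":0,"ax":0,"ay":0,"az":0},{"jaw":255,"x":0,"y":0,"z":0,"ax":0,"ay":0,"az":0},{"jaw":255,"x":0,"y":0,"z":0,"ax":0,"ay":0,"az":0},{"jaw":255,"x":0,"y":0,"z":0,"ax":0,"ay":0,"az":0},{"jaw":255,"x":0,"y":0,"z":0,"ax":0,"ay":0,"az":0},{"jaw":255,"x":0,"y":0,"z":0,"ax":0,"ay":0,"az":0}]'; python3 -c "
from station import *
s=sense();print(s['tcp_pos'],s['wrist_force'],s['gripper_width']*87)"
```

```text
time_s: 4.55
tcp_pos: [0.434, -0.0535, 0.059]
ee_rot: [[-0.066, -0.998, 0.005], [-0.998, 0.066, 0.004], [-0.004, -0.005, -1.0]]
wrist_force: [-1.1, 0.1, 0.7]
gripper_width: 0.617
[ 0.43399665 -0.05345058  0.05895163] [-1.06819348  0.13297154  0.6791084 ] 53.67396773583918
```

```bash
python3 -m inch '[{"jaw":255,"x":0,"y":0,"z":0.2,"ax":0,"ay":0,"az":0},{"jaw":255,"x":0,"y":0,"z":0.4,"ax":0,"ay":0,"az":0},{"jaw":255,"x":0,"y":0,"z":0.6,"ax":0,"ay":0,"az":0},{"jaw":255,"x":0,"y":0,"z":0.6,"ax":0,"ay":0,"az":0},{"jaw":255,"x":0,"y":0,"z":0.6,"ax":0,"ay":0,"az":0},{"jaw":255,"x":0,"y":0,"z":0.5,"ax":0,"ay":0,"az":0},{"jaw":255,"x":0,"y":0,"z":0.2,"ax":0,"ay":0,"az":0},{"jaw":255,"x":0,"y":0,"z":0,"ax":0,"ay":0,"az":0}]'; python3 - <<'E'
from h import *
s=sense();print(s['tcp_pos'],s['ee_rot'],s['wrist_force'],s['gripper_width']*87)
for n in("scene","top"): cv2.imwrite(f"pics/{n}3.png",cv2.cvtColor(capture(n),cv2.COLOR_RGB2BGR))
a=cv2.imread("pics/scene3.png")
cv2.imwrite("pics/g5.png",cv2.resize(a[60:260,270:500],None,fx=3,fy=3,interpolation=cv2.INTER_CUBIC))
E
```

```text
time_s: 5.55
tcp_pos: [0.4294, -0.0538, 0.2515]
ee_rot: [[-0.068, -0.998, 0.0], [-0.998, 0.068, 0.005], [-0.005, 0.0, -1.0]]
wrist_force: [0.5, 0.2, -2.2]
gripper_width: 0.613
[ 0.42938066 -0.05381276  0.25151511] [[-6.75175634e-02 -9.97718029e-01  3.37943024e-04]
 [-9.97704696e-01  6.75184082e-02  5.15792410e-03]
 [-5.16897124e-03  1.10831254e-05 -9.99986641e-01]] [ 0.46570771  0.22468646 -2.24724328] 53.332459921463204
```

View pics/g5.png

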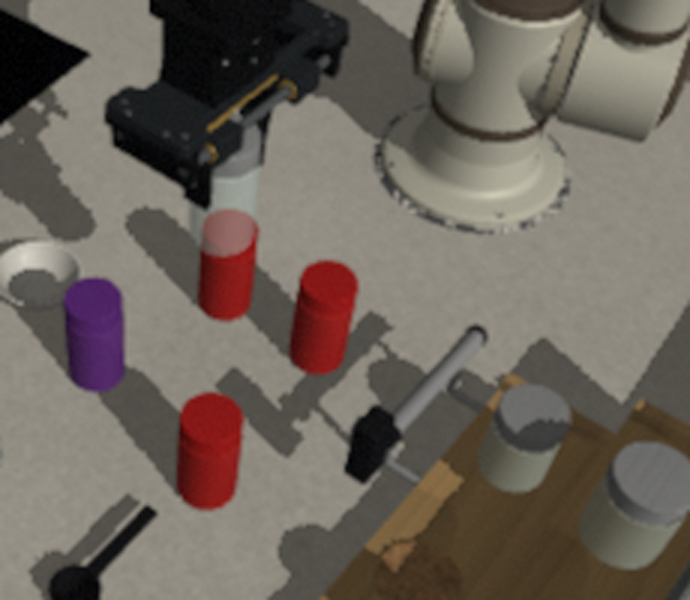

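```bash
python3 -m inch '[{"jaw":255,"x":0.2,"y":0.5,"z":0,"ax":0,"ay":0,"az":0},{"jaw":255,"x":0.3,"y":0.8,"z":0,"ax":0,"ay":0,"az":0},{"jaw":255,"x":0.3,"y":0.9,"z":0,"ax":0,"ay":0,"az":0},{"jaw":255,"x":0.3,"y":0.9,"z":0,"ax":0,"ay":0,"az":0},{"jaw":255,"x":0.3,"y":0.8,"z":0,"ax":0,"ay":0,"az":0},{"jaw":255,"x":0.1,"y":0.5,"z":0,"ax":0,"ay":0,"az":0},{"jaw":255,"x":0,"y":0.2,"z":0,"ax":0,"ay":0,"az":0},{"jaw":255,"x":0,"y":0,"z":0,"ax":0,"ay":0,"az":0}]'
```

```text
time_s: 6.65
tcp_pos: [0.5144, 0.2282, 0.2349]
ee_rot: [[-0.071, -0.997, -0.028], [-0.997, 0.072, -0.009], [0.011, 0.027, -1.0]]
wrist_force: [0.2, -1.6, -2.5]
gripper_width: 0.613
```

```bash
python3 -m inch '[{"jaw":255,"x":0.07,"y":-0.21,"z":-0.3,"ax":0.05,"ay":-0.14,"az":0},{"jaw":255,"x":0,"y":0,"z":0,"ax":0,"ay":0,"az":0},{"jaw":255,"x":0,"y":0,"z":0,"ax":0,"ay":0,"az":0}]'; python3 - <<'E'
from h import *
s=sense();print(s['tcp_pos'],s['ee_rot'],s['wrist_force'],s['gripper_width']*87)
E
```

```text
time_s: 7.02
tcp_pos: [0.5179, 0.2126, 0.2166]
ee_rot: [[-0.074, -0.997, -0.005], [-0.997, 0.074, -0.002], [0.002, 0.004, -1.0]]
wrist_force: [-0.1, 0.3, -2.0]
gripper_width: 0.611
[0.51794685 0.21256937 0.21659936] [[-0.07368572 -0.99727128 -0.00451816]
 [-0.99727943  0.07369407 -0.00170988]
 [ 0.00203817  0.00437987 -0.99998833]] [-0.09091594  0.25154949 -1.96799685] 53.122478787605246
```

```bash
python3 -m inch '[{"jaw":255,"x":0.02,"y":0.05,"z":-0.5,"ax":0,"ay":-0.03,"az":0},{"jaw":255,"x":0,"y":0,"z":-0.6,"ax":0,"ay":0,"az":0},{"jaw":255,"x":0,"y":0,"z":-0.5,"ax":0,"ay":0,"az":0},{"jaw":255,"x":0,"y":0,"z":0,"ax":0,"ay":0,"az":0},{"jaw":255,"x":0,"y":0,"z":0,"ax":0,"ay":0,"az":0}]'; python3 - <<'E'
from h import *
s=sense();print(s['tcp_pos'],s['ee_rot'],s['wrist_force'],s['gripper_width']*87)
for n in("scene","top"): cv2.imwrite(f"pics/{n}4.png",cv2.cvtColor(capture(n),cv2.COLOR_RGB2BGR))
a=cv2.imread("pics/scene4.png")
cv2.imwrite("pics/g6.png",cv2.resize(a[170:310,350:510],None,fx=4,fy=4,interpolation=cv2.INTER_CUBIC))
a=cv2.imread("pics/top4.png")
cv2.imwrite("pics/g7.png",cv2.resize(a[150:290,150:310],None,fx=4,fy=4,interpolation=cv2.INTER_CUBIC))
E
```

```text
time_s: 7.65
tcp_pos: [0.5228, 0.2169, 0.1251]
ee_rot: [[-0.074, -0.997, 0.011], [-0.997, 0.074, 0.004], [-0.005, -0.011, -1.0]]
wrist_force: [0.5, 0.7, -2.4]
gripper_width: 0.613
[0.52283262 0.21685001 0.12506301] [[-0.07419594 -0.9971837   0.01093721]
 [-0.99723192  0.07424387  0.00404287]
 [-0.0048435  -0.01060698 -0.99993201]] [ 0.47706804  0.70176701 -2.36582231] 53.29836164483442
```

View pics/g6.png

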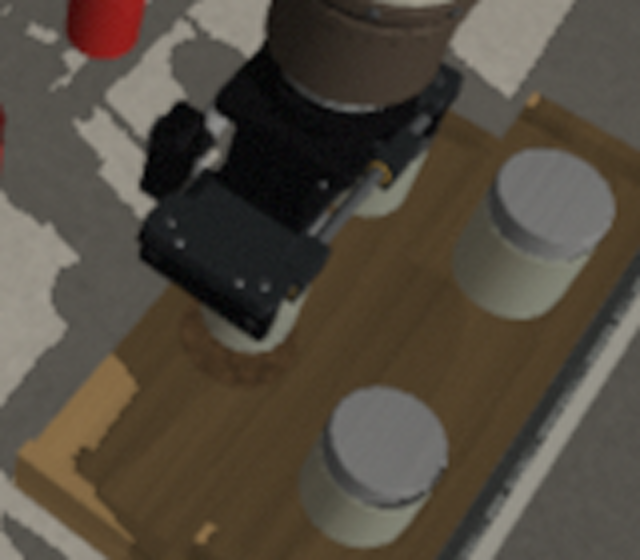

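View pics/g7.png

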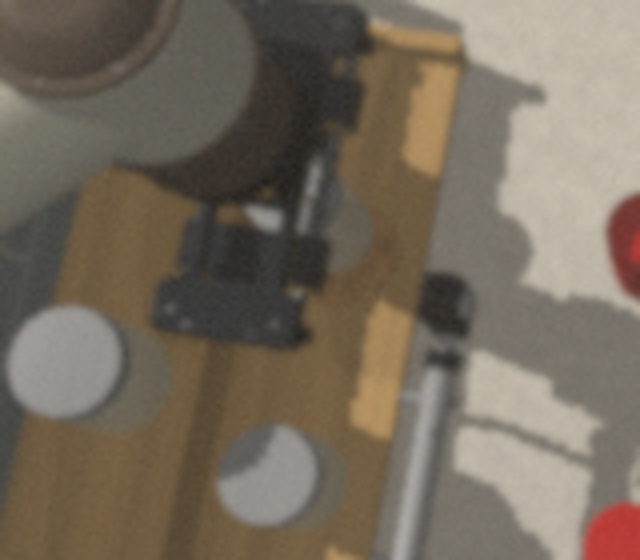

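```bash
python3 - <<'E'
from h import *
a=cv2.imread("pics/scene4.png");s=5
b=cv2.resize(a[225:275,380:440],None,fx=10,fy=10,interpolation=cv2.INTER_CUBIC)
t=np.linspace(0,2*np.pi,60)
def circ(c,r,col):
    p=(proj("scene",np.c_[c[0]+r*np.cos(t),c[1]+r*np.sin(t),0*t+c[2]])+[1.5,1.3]-[380,225]+.5)*10
    cv2.polylines(b,[p.astype(np.int32)],True,col,1)
circ((.522,.2166,.066),.027,(255,255,0)); circ((.519,.2155,.034),.036,(0,255,0)); 
cv2.imwrite("pics/g8.png",b)
E
```

```text
(no output)
```

View pics/g8.png

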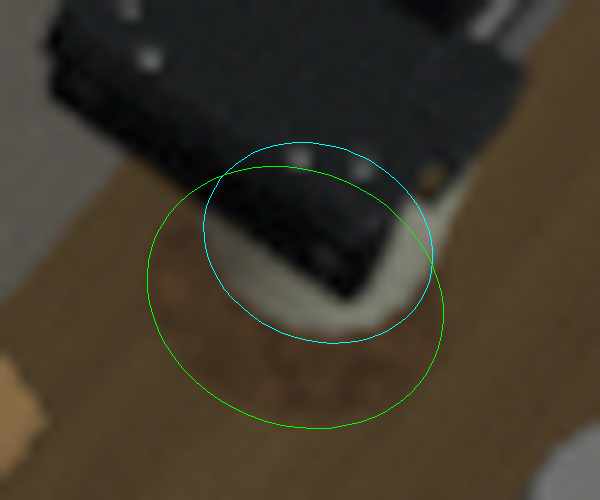

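```bash
python3 - <<'E'
from h import *
for n,A,B,c in [("top",c2(467,97),c2(391,522),c2(378,247)),("scene",c3(40,352),c3(268,85),c3(196,262))]:
    A=back(n,A,.03);B=back(n,B,.03);c=back(n,c,.034);u=(B-A)[:2]/np.linalg.norm((B-A)[:2]);d=(c-A)[:2]
    print(n,A,B,np.linalg.norm(B-A),np.degrees(np.arctan2(u[1],u[0])),d@u, u[1]*d[0]-u[0]*d[1])
E
```

```text
top [0.66282799 0.15308356 0.03      ] [0.28648803 0.17275519 0.03      ] 0.37685374068222977 177.00782187360204 0.14891410843632966 0.053254288648312144
scene [0.66753409 0.15969551 0.03      ] [0.2993592  0.18090918 0.03      ] 0.3687855284428867 176.70235131061904 0.15336736534890538 0.05320897333418364
```

```bash
python3 -m inch '[{"jaw":255,"x":-0.06,"y":-0.02,"z":-0.2,"ax":-0.02,"ay":0.05,"az":0},{"jaw":255,"x":0,"y":0,"z":0,"ax":0,"ay":0,"az":0},{"jaw":255,"x":0,"y":0,"z":-0.1,"ax":0,"ay":0,"az":0},{"jaw":255,"x":0,"y":0,"z":0,"ax":0,"ay":0,"az":0}]'
```

```text
time_s: 8.25
tcp_pos: [0.5194, 0.216, 0.1078]
ee_rot: [[-0.074, -0.997, 0.004], [-0.997, 0.074, 0.003], [-0.003, -0.004, -1.0]]
wrist_force: [-0.1, 0.4, -2.5]
gripper_width: 0.615
```

```bash
python3 -m inch '[{"jaw":255,"x":0,"y":0,"z":-0.12,"ax":0,"ay":0.02,"az":0},{"jaw":255,"x":0,"y":0,"z":0,"ax":0,"ay":0,"az":0},{"jaw":255,"x":0,"y":0,"z":0,"ax":0,"ay":0,"az":0}]';python3 -m inch '[{"jaw":255,"x":0,"y":0,"z":-0.05,"ax":0,"ay":0,"az":0},{"jaw":255,"x":0,"y":0,"z":0,"ax":0,"ay":0,"az":0}]'
```

```text
time_s: 8.62
tcp_pos: [0.5196, 0.2162, 0.1]
ee_rot: [[-0.074, -0.997, 0.001], [-0.997, 0.074, 0.003], [-0.003, -0.0, -1.0]]
wrist_force: [-0.2, 0.1, -2.1]
gripper_width: 0.611
time_s: 8.88
tcp_pos: [0.5197, 0.2162, 0.0969]
ee_rot: [[-0.074, -0.997, 0.001], [-0.997, 0.074, 0.003], [-0.003, -0.001, -1.0]]
wrist_force: [0.3, 0.2, -2.3]
gripper_width: 0.614
```

```bash
python3 -m inch '[{"jaw":255,"x":0,"y":0,"z":-0.05,"ax":0,"ay":0,"az":0},{"jaw":255,"x":0,"y":0,"z":0,"ax":0,"ay":0,"az":0}]';python3 -m inch '[{"jaw":255,"x":0,"y":0,"z":-0.03,"ax":0,"ay":0,"az":0},{"jaw":255,"x":0,"y":0,"z":0,"ax":0,"ay":0,"az":0}]'
```

```text
time_s: 9.12
tcp_pos: [0.5196, 0.2162, 0.0938]
ee_rot: [[-0.074, -0.997, 0.001], [-0.997, 0.074, 0.003], [-0.003, -0.001, -1.0]]
wrist_force: [0.2, -0.0, -3.0]
gripper_width: 0.614
time_s: 9.38
tcp_pos: [0.5202, 0.2166, 0.0932]
ee_rot: [[-0.074, -0.997, 0.002], [-0.997, 0.074, 0.004], [-0.004, -0.002, -1.0]]
wrist_force: [0.2, -1.2, -3.6]
gripper_width: 0.618
```

```bash
python3 -m inch '[{"jaw":255,"x":0,"y":0,"z":-0.03,"ax":0,"ay":0,"az":0},{"jaw":255,"x":0,"y":0,"z":0,"ax":0,"ay":0,"az":0}]';python3 -m inch '[{"jaw":255,"x":0,"y":0,"z":-0.02,"ax":0,"ay":0,"az":0},{"jaw":255,"x":0,"y":0,"z":0,"ax":0,"ay":0,"az":0}]'
```

```text
time_s: 9.62
tcp_pos: [0.5204, 0.2168, 0.0932]
ee_rot: [[-0.073, -0.997, 0.003], [-0.997, 0.073, 0.004], [-0.004, -0.003, -1.0]]
wrist_force: [-0.8, 0.7, -2.6]
gripper_width: 0.613
time_s: 9.88
tcp_pos: [0.5205, 0.2169, 0.0931]
ee_rot: [[-0.072, -0.997, 0.004], [-0.997, 0.072, 0.004], [-0.004, -0.004, -1.0]]
wrist_force: [-0.4, -0.0, 0.1]
gripper_width: 0.612
```

```bash
python3 -m inch '[{"jaw":255,"x":0,"y":0,"z":-0.02,"ax":0,"ay":0,"az":0},{"jaw":255,"x":0,"y":0,"z":0,"ax":0,"ay":0,"az":0}]';python3 -m inch '[{"jaw":100,"x":0,"y":0,"z":0,"ax":0,"ay":0,"az":0},{"jaw":60,"x":0,"y":0,"z":0,"ax":0,"ay":0,"az":0},{"jaw":30,"x":0,"y":0,"z":0,"ax":0,"ay":0,"az":0},{"jaw":0,"x":0,"y":0,"z":0,"ax":0,"ay":0,"az":0},{"jaw":0,"x":0,"y":0,"z":0,"ax":0,"ay":0,"az":0},{"jaw":0,"x":0,"y":0,"z":0,"ax":0,"ay":0,"az":0}]'
```

```text
time_s: 10.12
tcp_pos: [0.5205, 0.2169, 0.093]
ee_rot: [[-0.072, -0.997, 0.004], [-0.997, 0.072, 0.003], [-0.004, -0.004, -1.0]]
wrist_force: [-1.4, -0.2, -0.4]
gripper_width: 0.612
time_s: 10.88
tcp_pos: [0.5216, 0.2173, 0.0923]
ee_rot: [[-0.072, -0.997, 0.006], [-0.997, 0.072, 0.004], [-0.005, -0.006, -1.0]]
wrist_force: [-0.4, 0.1, 0.7]
gripper_width: 0.984
```

Released. I'll lift straight up, move clear and look.

```bash
python3 -m inch '[{"jaw":0,"x":0,"y":0,"z":0.2,"ax":0,"ay":0,"az":0},{"jaw":0,"x":0,"y":0,"z":0.5,"ax":0,"ay":0,"az":0},{"jaw":0,"x":0,"y":0,"z":0.7,"ax":0,"ay":0,"az":0},{"jaw":0,"x":0,"y":0,"z":0.7,"ax":0,"ay":0,"az":0},{"jaw":0,"x":0,"y":-0.3,"z":0.5,"ax":0,"ay":0,"az":0.5},{"jaw":0,"x":-0.3,"y":-0.8,"z":0.3,"ax":0,"ay":0,"az":0.9},{"jaw":0,"x":-0.3,"y":-0.9,"z":0,"ax":0,"ay":0,"az":0.9},{"jaw":0,"x":-0.2,"y":-0.9,"z":0,"ax":0,"ay":0,"az":0.9},{"jaw":0,"x":0,"y":-0.8,"z":0,"ax":0,"ay":0,"az":0.9},{"jaw":0,"x":0,"y":-0.8,"z":0,"ax":0,"ay":0,"az":0.9},{"jaw":0,"x":0,"y":-0.4,"z":0,"ax":0,"ay":0,"az":0.9},{"jaw":0,"x":0,"y":0,"z":0,"ax":0,"ay":0,"az":0.9}]'; python3 - <<'E'
from h import *
s=sense();print(s['tcp_pos'],s['ee_rot'],s['joints'])
for n in("scene","top"): cv2.imwrite(f"pics/{n}5.png",cv2.cvtColor(capture(n),cv2.COLOR_RGB2BGR))
a=cv2.imread("pics/scene5.png")
cv2.imwrite("pics/k1.png",cv2.resize(a[160:300,350:510],None,fx=4,fy=4,interpolation=cv2.INTER_CUBIC))
a=cv2.imread("pics/top5.png")
cv2.imwrite("pics/k2.png",cv2.resize(a[150:290,150:310],None,fx=4,fy=4,interpolation=cv2.INTER_CUBIC))
E
```

```text
time_s: 12.38
tcp_pos: [0.4709, -0.0858, 0.2842]
ee_rot: [[0.916, -0.401, 0.012], [-0.401, -0.916, 0.018], [0.004, -0.022, -1.0]]
wrist_force: [0.1, 0.2, 0.0]
gripper_width: 1.002
[ 0.47088096 -0.0857853   0.28419907] [[ 0.9158612  -0.40130895  0.01222217]
 [-0.4014769  -0.91568463  0.01838328]
 [ 0.00381428 -0.02174345 -0.99975631]] [  8.54014474   4.87876193 -13.10633101  -0.9906894  -71.16845007
  58.10437159]
```

View pics/k1.png

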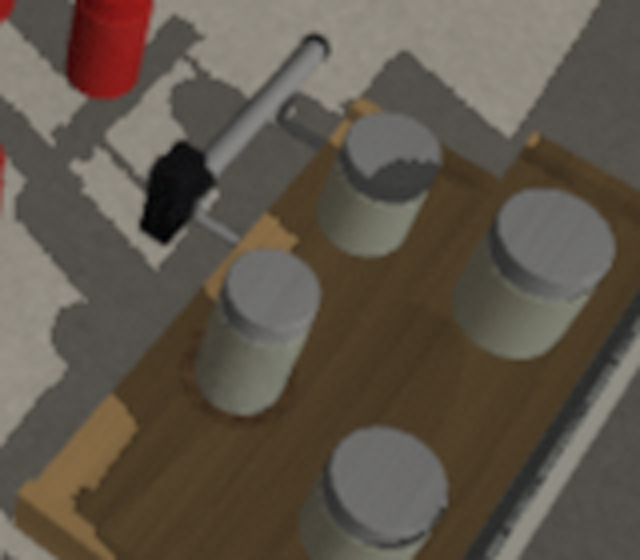

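View pics/k2.png

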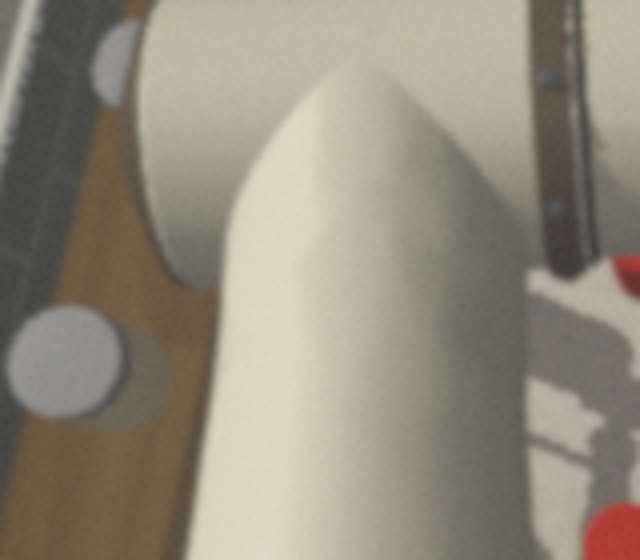

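```bash
python3 - <<'E'
from h import *
a=cv2.imread("pics/scene5.png");a0=cv2.imread("pics/scene0.png")
t=np.linspace(0,2*np.pi,60)
out=[]
for im in(a,a0):
    b=cv2.resize(im[205:275,380:440],None,fx=8,fy=8,interpolation=cv2.INTER_CUBIC)
    def circ(c,r,col):
        p=(proj("scene",np.c_[c[0]+r*np.cos(t),c[1]+r*np.sin(t),0*t+c[2]])+[1.5,.9]-[380,205]+.5)*8
        cv2.polylines(b,[p.astype(np.int32)],True,col,1)
    if im is a: circ((.520,.2165,.139),.0265,(255,255,0))
    circ((.519,.2155,.034),.036,(0,255,0)); circ((.520,.2165,.034),.027,(0,0,255));out.append(b)
cv2.imwrite("pics/k3.png",np.hstack(out)[:,:800])
print(back("scene",(350+270/4,160+293/4),.139))
E
```

```text
[0.52485187 0.22151423 0.139     ]
```

View pics/k3.png

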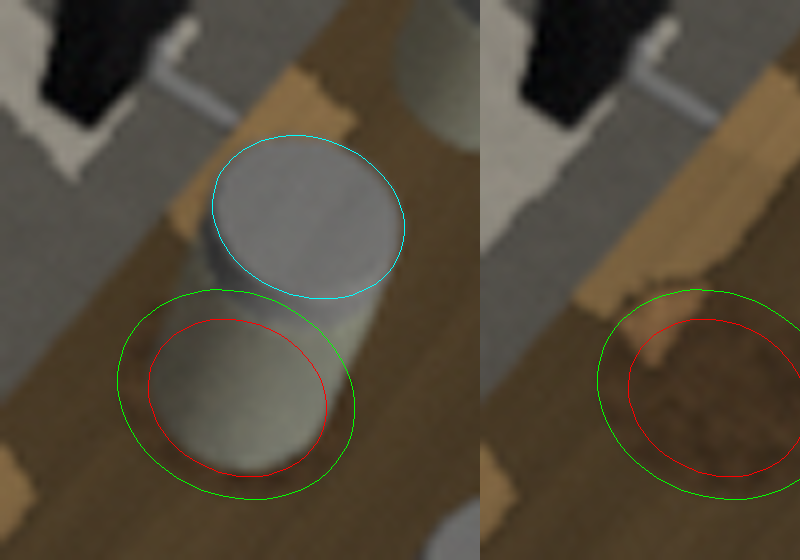

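```bash
cat > box.py <<'E'
from h import *
import sys
def draw(gx,gy,ang,tag,src,sh={'scene':(1.5,.9),'top':(0,0)},crop={'scene':(170,250,370,450),'top':(190,250,230,300)}):
    a=np.radians(ang);ex=np.array([np.cos(a),np.sin(a),0]);ey=np.array([-np.sin(a),np.cos(a),0]);ez=np.array([0,0,1])
    g=np.array([gx,gy,.112])
    for n in('scene','top'):
        y0,y1,x0,x1=crop[n];s=8
        im=cv2.imread(f'pics/{n}{src}.png')
        b=cv2.resize(im[y0:y1,x0:x1],None,fx=s,fy=s,interpolation=cv2.INTER_CUBIC)
        def pl(P,col):
            p=(proj(n,np.array(P))+sh[n]-[x0,y0]+.5)*s
            cv2.polylines(b,[p.astype(np.int32)],False,col,1)
        B=lambda u,v,w:g+u*ex+v*ey+w*ez
        for w in(.025,-.03): pl([B(-.011,-.015,w),B(.011,-.015,w),B(.011,.015,w),B(-.011,.015,w),B(-.011,-.015,w)],(0,255,0))
        for u in(-.011,.011):
            for v in(-.015,.015): pl([B(u,v,.025),B(u,v,-.03)],(0,255,0))
        pl([B(-.0165,-.007,.013),B(-.0165,.007,.013),B(-.0165,.007,-.013),B(-.0165,-.007,-.013),B(-.0165,-.007,.013)],(0,0,255))
        pl([B(0,0,-.027),B(0,.2,-.027)],(255,255,0))
        cv2.imwrite(f'pics/{tag}_{n}.png',b)
E
python3 - <<'E'
from box import *
print(back("top",(259.8,224.8),.137))
c=np.array([.519,.2155]);a=np.radians(87);ax=c-.0882*np.array([np.cos(a),np.sin(a)]);d=np.array([np.sin(a),-np.cos(a)])
for t in(-.03,-.035,-.04,-.045):print(t,ax+t*d)
p=ax+(.476-ax[0])/d[0]*d; print(p); draw(*p,87,'b1','0')
E
```

```text
[0.47201512 0.12874079 0.137     ]
-0.03 [0.48442508 0.12899095]
-0.035 [0.47943193 0.12925263]
-0.04 [0.47443879 0.12951431]
-0.045 [0.46944564 0.12977599]
[0.476      0.12943249]
```

View pics/b1_scene.png

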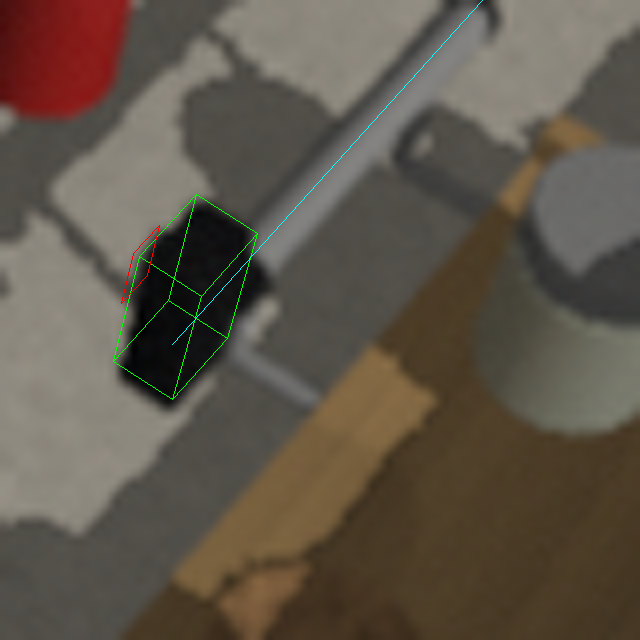

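View pics/b1_top.png

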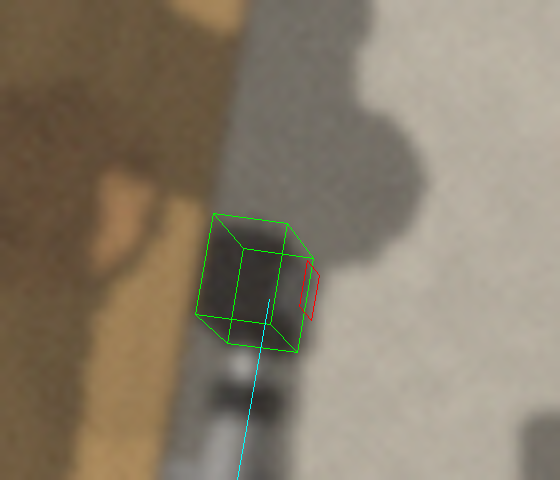

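```bash
python3 -m inch '[{"jaw":105,"x":0,"y":0.4,"z":-0.1,"ax":-0.05,"ay":0.03,"az":0.6},{"jaw":105,"x":0,"y":0.8,"z":-0.2,"ax":-0.05,"ay":0.03,"az":0.8},{"jaw":105,"x":0,"y":0.8,"z":-0.2,"ax":0,"ay":0,"az":0.6},{"jaw":105,"x":0,"y":0.8,"z":-0.2,"ax":0,"ay":0,"az":0},{"jaw":105,"x":0,"y":0.4,"z":-0.2,"ax":0,"ay":0,"az":0},{"jaw":105,"x":0,"y":0,"z":0,"ax":0,"ay":0,"az":0},{"jaw":105,"x":0,"y":0,"z":0,"ax":0,"ay":0,"az":0}]'; python3 -c "
from station import *
s=sense();print(s['tcp_pos'],s['ee_rot'],s['gripper_width']*87)"
```

```text
time_s: 13.35
tcp_pos: [0.4707, 0.1148, 0.2332]
ee_rot: [[0.997, -0.073, 0.007], [-0.073, -0.997, 0.004], [0.007, -0.004, -1.0]]
wrist_force: [1.3, 0.3, -1.1]
gripper_width: 0.591
[0.47069102 0.11476627 0.23324908] [[ 0.99727529 -0.07344633  0.00690182]
 [-0.0734738  -0.99728986  0.00381383]
 [ 0.006603   -0.00431054 -0.99996891]] 51.42800947968159
```

```bash
python3 -m inch '[{"jaw":105,"x":0.05,"y":0.24,"z":-0.3,"ax":0,"ay":0.03,"az":0.12},{"jaw":105,"x":0,"y":0,"z":-0.6,"ax":0,"ay":0,"az":0},{"jaw":105,"x":0,"y":0,"z":-0.3,"ax":0,"ay":0,"az":0},{"jaw":105,"x":0,"y":0,"z":0,"ax":0,"ay":0,"az":0},{"jaw":105,"x":0,"y":0,"z":0,"ax":0,"ay":0,"az":0}]'; python3 - <<'E'
from h import *
n='scene';cv2.imwrite(f"pics/{n}6.png",cv2.cvtColor(capture(n),cv2.COLOR_RGB2BGR))
s=sense();T=s['tcp_pos'];R=s['ee_rot'];print(T,R)
a=cv2.imread("pics/scene6.png")
cv2.imwrite("pics/m1.png",cv2.resize(a[160:260,350:450],None,fx=6,fy=6,interpolation=cv2.INTER_CUBIC))
print([np.round((proj(n,T+R@np.array(o))[0]+[1.5,.9]-[350,160])*6,0).tolist() for o in ([0,0,0],[0,.0257,0],[0,-.0257,0])])
E
```

```text
time_s: 13.98
tcp_pos: [0.4749, 0.1291, 0.1584]
ee_rot: [[0.998, -0.057, 0.003], [-0.057, -0.998, 0.006], [0.003, -0.006, -1.0]]
wrist_force: [1.1, -0.0, -0.1]
gripper_width: 0.586
[0.47483639 0.12909394 0.15843262] [[ 0.99839806 -0.05649731  0.0030592 ]
 [-0.05651402 -0.99838564  0.00568102]
 [ 0.0027333  -0.00584481 -0.99997918]]
[[276.0, 206.0], [221.0, 172.0], [332.0, 240.0]]
```

View pics/m1.png

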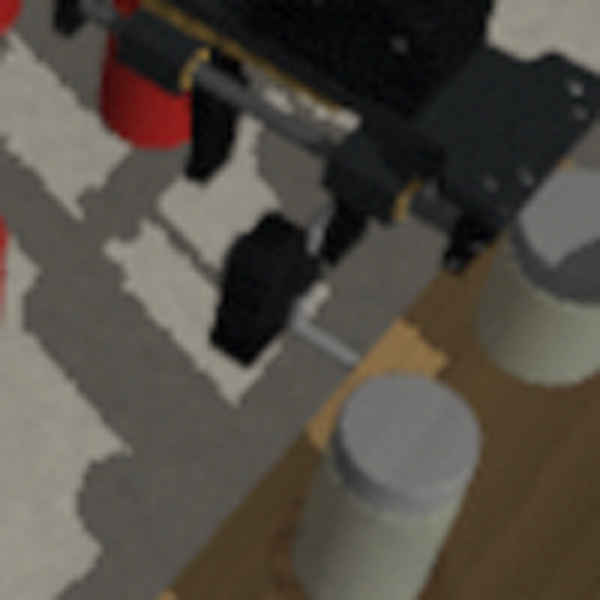

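```bash
python3 - <<'E'
from box import *
cv2.imwrite('pics/top6.png',cv2.imread('pics/top5.png'))
draw(.4735,.1300,86.8,'b2','6')
E
```

```text
(no output)
```

View pics/b2_scene.png

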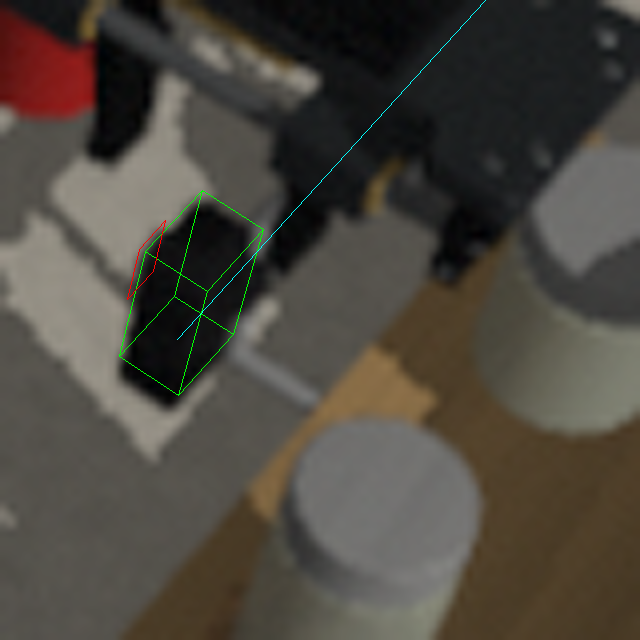

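```bash
python3 -m inch '[{"jaw":105,"x":0,"y":0,"z":-0.35,"ax":-0.03,"ay":0,"az":0},{"jaw":105,"x":0,"y":0,"z":-0.4,"ax":0,"ay":0,"az":0},{"jaw":105,"x":0,"y":0,"z":-0.25,"ax":0,"ay":0,"az":0},{"jaw":105,"x":0,"y":0,"z":0,"ax":0,"ay":0,"az":0},{"jaw":105,"x":0,"y":0,"z":0,"ax":0,"ay":0,"az":0}]'; python3 - <<'E'
from h import *
n='scene';cv2.imwrite(f"pics/{n}7.png",cv2.cvtColor(capture(n),cv2.COLOR_RGB2BGR))
s=sense();T=s['tcp_pos'];R=s['ee_rot'];print(T,R,s['wrist_force'])
a=cv2.imread("pics/scene7.png")
cv2.imwrite("pics/m2.png",cv2.resize(a[160:260,350:450],None,fx=6,fy=6,interpolation=cv2.INTER_CUBIC))
E
```

```text
time_s: 14.65
tcp_pos: [0.4786, 0.1309, 0.102]
ee_rot: [[0.998, -0.057, 0.014], [-0.057, -0.998, 0.006], [0.013, -0.007, -1.0]]
wrist_force: [0.8, -0.5, -0.4]
gripper_width: 0.589
[0.47858329 0.13089309 0.10202738] [[ 0.99829283 -0.056818    0.01353318]
 [-0.05690796 -0.99835919  0.00635768]
 [ 0.01314975 -0.00711697 -0.99988821]] [ 0.17544829 -0.64048265  0.10905655]
```

View pics/m2.png

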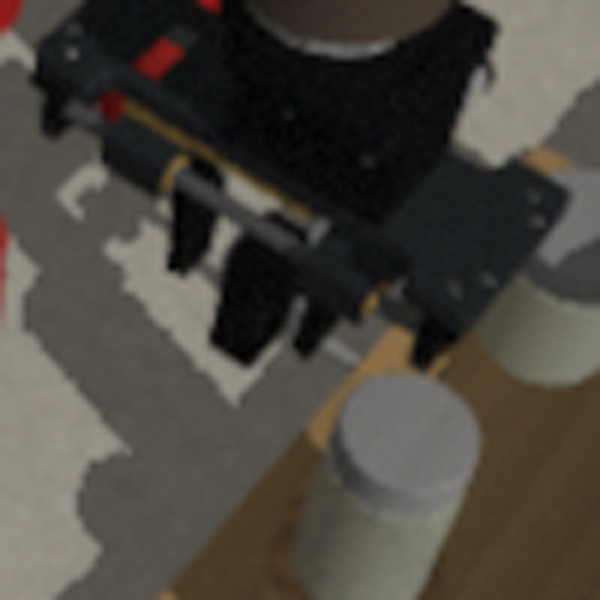

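```bash
python3 -m inch '[{"jaw":105,"x":-0.05,"y":-0.02,"z":-0.15,"ax":-0.03,"ay":0.07,"az":0},{"jaw":105,"x":0,"y":0,"z":0,"ax":0,"ay":0,"az":0},{"jaw":105,"x":0,"y":0,"z":0,"ax":0,"ay":0,"az":0}]';python3 -m inch '[{"jaw":150,"x":0,"y":0,"z":0,"ax":0,"ay":0,"az":0},{"jaw":160,"x":0,"y":0,"z":0,"ax":0,"ay":0,"az":0},{"jaw":170,"x":0,"y":0,"z":0,"ax":0,"ay":0,"az":0}]'
```

```text
time_s: 15.08
tcp_pos: [0.4761, 0.13, 0.0938]
ee_rot: [[0.998, -0.057, 0.003], [-0.057, -0.998, 0.002], [0.003, -0.002, -1.0]]
wrist_force: [-0.4, 0.8, -0.5]
gripper_width: 0.587
time_s: 15.45
tcp_pos: [0.4762, 0.1301, 0.094]
ee_rot: [[0.998, -0.057, 0.003], [-0.057, -0.998, 0.003], [0.003, -0.003, -1.0]]
wrist_force: [-0.0, 0.3, 0.1]
gripper_width: 0.37
```

```bash
python3 -m inch '[{"jaw":180,"x":0,"y":0,"z":0,"ax":0,"ay":0,"az":0},{"jaw":180,"x":0,"y":0,"z":0,"ax":0,"ay":0,"az":0}]';python3 -m inch '[{"jaw":188,"x":0,"y":0,"z":0,"ax":0,"ay":0,"az":0},{"jaw":188,"x":0,"y":0,"z":0,"ax":0,"ay":0,"az":0}]'; python3 -m inch '[{"jaw":255,"x":0,"y":0,"z":0,"ax":0,"ay":0,"az":0},{"jaw":255,"x":0,"y":0,"z":0,"ax":0,"ay":0,"az":0},{"jaw":255,"x":0,"y":0,"z":0,"ax":0,"ay":0,"az":0}]'
```

```text
time_s: 15.7
tcp_pos: [0.4762, 0.1296, 0.094]
ee_rot: [[0.998, -0.057, 0.003], [-0.057, -0.998, 0.002], [0.003, -0.002, -1.0]]
wrist_force: [-0.8, -0.2, 0.5]
gripper_width: 0.305
time_s: 15.95
tcp_pos: [0.4763, 0.1311, 0.094]
ee_rot: [[0.998, -0.057, 0.004], [-0.057, -0.998, 0.004], [0.004, -0.004, -1.0]]
wrist_force: [-0.6, 1.2, -0.3]
gripper_width: 0.272
time_s: 16.32
tcp_pos: [0.4763, 0.1316, 0.094]
ee_rot: [[0.998, -0.055, 0.004], [-0.055, -0.998, 0.004], [0.003, -0.004, -1.0]]
wrist_force: [-0.0, 2.0, -0.1]
gripper_width: 0.256
```

```bash
python3 -m inch '[{"jaw":255,"x":0.2,"y":-0.011,"z":0,"ax":0,"ay":0,"az":0},{"jaw":255,"x":0.2,"y":-0.011,"z":0,"ax":0,"ay":0,"az":0},{"jaw":255,"x":0.2,"y":-0.011,"z":0,"ax":0,"ay":0,"az":0}]'
```

```text
time_s: 16.7
tcp_pos: [0.5099, 0.1296, 0.094]
ee_rot: [[0.998, -0.055, -0.002], [-0.055, -0.998, 0.003], [-0.002, -0.003, -1.0]]
wrist_force: [-5.2, 4.2, 2.5]
gripper_width: 0.252
```

```bash
python3 -m inch '[{"jaw":255,"x":0.25,"y":-0.01,"z":0,"ax":0,"ay":0,"az":0},{"jaw":255,"x":0.25,"y":-0.01,"z":0,"ax":0,"ay":0,"az":0},{"jaw":255,"x":0.25,"y":-0.01,"z":0,"ax":0,"ay":0,"az":0},{"jaw":255,"x":0.2,"y":-0.008,"z":0,"ax":0,"ay":0,"az":0},{"jaw":255,"x":0.2,"y":-0.008,"z":0,"ax":0,"ay":0,"az":0}]'
```

```text
time_s: 17.32
tcp_pos: [0.5736, 0.1258, 0.0939]
ee_rot: [[0.998, -0.057, -0.017], [-0.057, -0.998, 0.002], [-0.017, -0.001, -1.0]]
wrist_force: [-6.7, 3.5, 3.9]
gripper_width: 0.255
```

```bash
python3 -m inch '[{"jaw":255,"x":0.15,"y":-0.008,"z":0,"ax":0,"ay":-0.04,"az":0},{"jaw":255,"x":0.15,"y":-0.008,"z":0,"ax":0,"ay":-0.03,"az":0},{"jaw":255,"x":0.1,"y":-0.005,"z":0,"ax":0,"ay":0,"az":0},{"jaw":255,"x":0.1,"y":-0.005,"z":0,"ax":0,"ay":0,"az":0}]'
```

```text
time_s: 17.82
tcp_pos: [0.596, 0.1245, 0.0938]
ee_rot: [[0.998, -0.058, -0.022], [-0.058, -0.998, 0.001], [-0.022, 0.0, -1.0]]
wrist_force: [-15.0, 7.4, 11.2]
gripper_width: 0.255
```

```bash
python3 -m inch '[{"jaw":255,"x":0.1,"y":0,"z":0.01,"ax":0,"ay":-0.02,"az":0},{"jaw":255,"x":0.1,"y":0,"z":0,"ax":0,"ay":0,"az":0},{"jaw":255,"x":0.1,"y":0,"z":0,"ax":0,"ay":0,"az":0}]'; python3 - <<'E'
from h import *
for n in("scene","top"): cv2.imwrite(f"pics/{n}8.png",cv2.cvtColor(capture(n),cv2.COLOR_RGB2BGR))
s=sense();T=s['tcp_pos'];R=s['ee_rot'];print(T,R,s['wrist_force'],s['gripper_width']*87)
a=cv2.imread("pics/scene8.png")
cv2.imwrite("pics/m3.png",cv2.resize(a[130:290,330:530],None,fx=3.5,fy=3.5,interpolation=cv2.INTER_CUBIC))
E
```

```text
time_s: 18.2
tcp_pos: [0.5964, 0.1244, 0.0934]
ee_rot: [[0.997, -0.061, -0.057], [-0.061, -0.998, -0.002], [-0.057, 0.006, -0.998]]
wrist_force: [-14.5, 5.2, 9.4]
gripper_width: 0.253
[0.59647989 0.12436926 0.09343063] [[ 0.99649274 -0.06104038 -0.05723888]
 [-0.06126633 -0.99811903 -0.0021994 ]
 [-0.05699697  0.00569851 -0.99835809]] [-15.10209044   5.78828593  10.66615253] 21.847736358405353
```

View pics/m3.png

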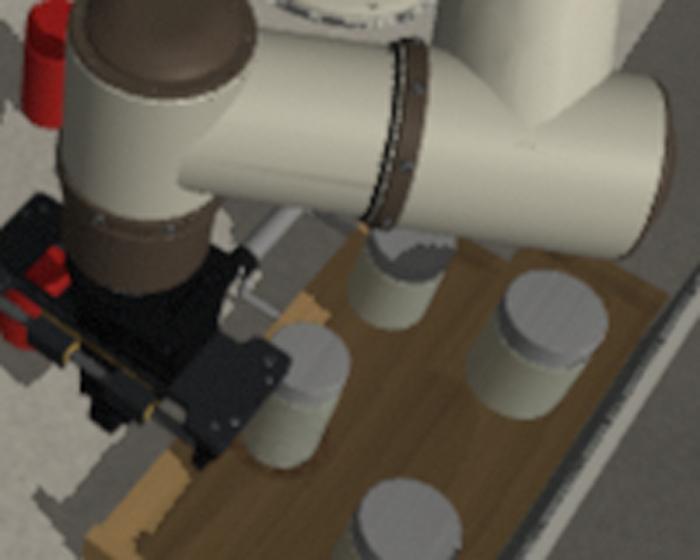

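View pics/top8.png

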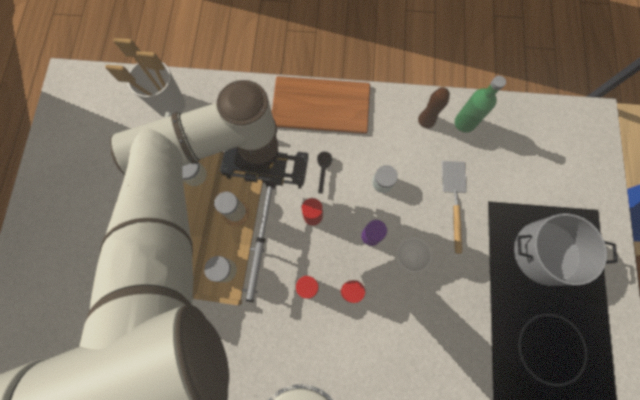

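View pics/scene8.png

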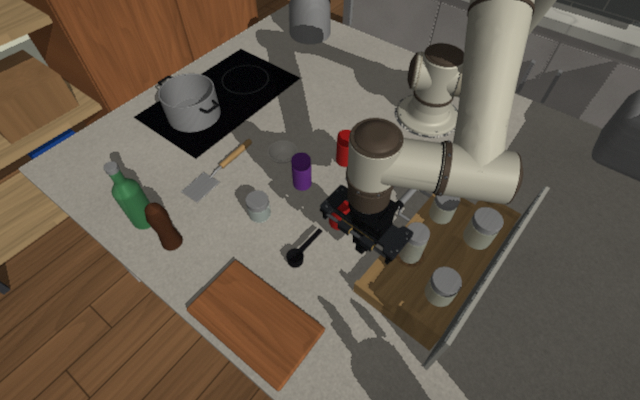

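```bash
python3 -m inch '[{"jaw":255,"x":0.08,"y":0,"z":0,"ax":0,"ay":-0.2,"az":0},{"jaw":255,"x":0.08,"y":0,"z":0,"ax":0,"ay":-0.15,"az":0},{"jaw":255,"x":0.08,"y":0,"z":0.01,"ax":0,"ay":-0.06,"az":0}]'
```

```text
time_s: 18.68
tcp_pos: [0.5973, 0.1243, 0.0935]
ee_rot: [[0.998, -0.063, -0.013], [-0.063, -0.998, -0.005], [-0.012, 0.006, -1.0]]
wrist_force: [-11.3, 5.9, 4.9]
gripper_width: 0.257
```

```bash
python3 -m inch '[{"jaw":255,"x":0.1,"y":0,"z":0,"ax":0,"ay":-0.08,"az":0}]'; python3 - <<'E'
from h import *
for i in range(16):
    im=capture("scene" if i%2 else "top"); s=sense()
    if i%3==0: print(s['time_s'],s['tcp_pos'],s['ee_rot'][:,2],s['wrist_force'],s['gripper_width']*87)
cv2.imwrite("pics/scene9.png",cv2.cvtColor(im,cv2.COLOR_RGB2BGR))
a=cv2.imread("pics/scene9.png")
cv2.imwrite("pics/m4.png",cv2.resize(a[170:290,330:480],None,fx=4.5,fy=4.5,interpolation=cv2.INTER_CUBIC))
E
```

```text
time_s: 18.8
tcp_pos: [0.5975, 0.1243, 0.0934]
ee_rot: [[0.998, -0.063, -0.011], [-0.063, -0.998, -0.006], [-0.01, 0.007, -1.0]]
wrist_force: [-17.4, 6.6, 15.6]
gripper_width: 0.255
18.85 [0.597414   0.12432198 0.09341796] [-0.01071274 -0.00625735 -0.99992304] [-16.10121966   5.24370442   9.99536586] 21.967312184634043
19.0 [0.59742713 0.12430274 0.09341691] [-0.01068016 -0.00609754 -0.99992437] [-16.12233826   6.24100854  11.65158444] 22.023599667966177
19.15 [0.59741727 0.12429254 0.09341144] [-0.01069189 -0.00608979 -0.9999243 ] [-14.93886128   6.46397408   9.8109191 ] 22.02811355974888
19.3 [0.59741026 0.12428642 0.09339379] [-0.01073806 -0.00607381 -0.9999239 ] [-14.90130152   6.60644502  10.89999073] 21.92247897410406
19.45 [0.5973997  0.12428465 0.09340939] [-0.01072987 -0.00612446 -0.99992368] [-15.91822544   5.79509682  12.01061372] 21.727092402140027
19.6 [0.59741531 0.12431216 0.09340746] [-0.01069346 -0.00606797 -0.99992441] [-14.63265653   6.84868616  11.95268756] 21.74966689144914
```

View pics/m4.png

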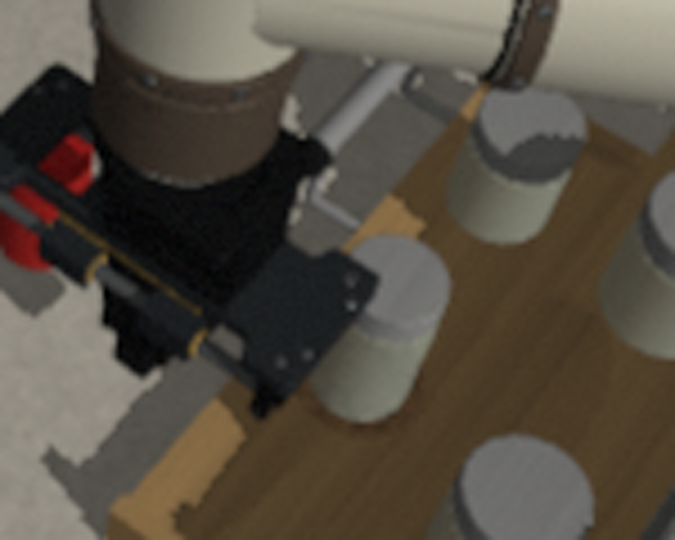

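The hold is steady over 0.8 s against the end stop. The jar is upright on the coaster and the button is squeezed in, with 22 mm between the pads. I'm handing in now.

```bash
python3 -c "
from station import *
print(finish_job())"
```

```text
the job is handed in; nothing more can be done
None
```

The tall glass jar is on the cork coaster, and I handed the job in at about 20 s with the arm still holding the guard rail out at its second stop. `finish_job()` gave no verdict.

- **Jar:** It stands upright and, from the pictures, sits within about 2–3 mm of the coaster's centre. The coaster measured 53 mm behind the shelf's front edge in both camera views, inside the stated 50–58 mm. The jar still stood upright in the last picture.
- **Rail:** The pads closed to 22 mm on the handle, which is its bare thickness, so the release button is squeezed in. I pulled about 121 mm, and the force rose to about 15 N at the end, well above the 6 N spring, so it is pressing on the second stop.
- **Hold:** Over a 0.8 s check the position stayed steady to about 0.1 mm, with the gripper still at 22 mm.
- **Other objects:** In the last pictures the other jars, the scoop and the spatula appear where they started. The dish lay in the arm's shadow and was only faintly visible, but the arm never went near it at low height.

**Disagreements:** The two cameras' position estimates differed by about 7–10 mm. I resolved that by comparing them with the gripper's known position and by using offsets relative to the jar. Pressing against the stop tilted the tool by up to about 3.3°; I corrected that to about 0.6° before handing in.

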